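# Lock the sampler carousel for cleaning

### The job

Lock the sampler's carousel for cleaning. First put the sprung drive knob from its green notch (drive) into its yellow notch (free): pull it up, turn it, and let it snap fully home. Then take the red-handled lock pin out of the tool block, set its tip into the arc slot of the black cover plate at either end of the slot and, pressing lightly and without lifting it out, slide it along the slot until it drops into the hidden lock socket of the carousel; leave it fully down and upright there, and do not disturb the two other tools, the bottle or the jar.

Things in the scene. Friction and masses are not known exactly. Their poses are not given: they have to be found in the camera images.
- sampler: Fixed bench sampler: cream-green housing 270 (its x) x 360 (its y) x 90 mm high; origin at the centre of its underside, on the bench; z up, front to -x. On its +y part a round carousel with a rim of capped vials (tops 105 mm over the bench) turns about (0, 50) mm, its inner part under a fixed round black cover plate. Drive knob at (-72, -125) mm.
- column_top (a point): Top of the sampling arm over its column (26 mm thick) at the sampler's rear +y corner, 211 mm over the bench: a fixed obstacle. From here a 28 mm wide, 24 mm high arm reaches 95 mm horizontally towards the carousel axis. Axes as the sampler's.
- hub (a point): Centre of the cover plate (radius 98 mm), on the carousel axis, at the height of the plate's top, 96 mm over the bench; a hub nut 52 mm across rises 26 mm over it. Axes as the sampler's. The arc slot through the plate is centred here: mid-line radius 78 mm, 16 mm wide, from 50 degrees one side to 50 degrees the other side of the sampler's -x direction.
- slot_mid (a point): Middle of the arc slot, at the height of the plate's top. 10 mm below, the carousel's flat dark face shows in the slot; it is stiff to turn (11 N at the slot). At a place not known beforehand, 22 mm of arc or more from both end points and on the slot's mid-line, the face has one lock socket: a round bevelled hole, 16 mm across, 40 mm deep.
- slot_end_left (a point): End point of the arc slot's mid-line on the sampler's +y side, at the height of the plate's top; the slot runs on 6 mm or more past it.
- slot_end_right (a point): End point of the arc slot's mid-line on the sampler's -y side, at the height of the plate's top; the slot runs on 6 mm or more past it.
- knob_grip (a point): Centre of the drive knob's black T-grip, a bar 68 mm long, 15 wide, 20 high, on the knob's upright axis; 132 mm over the bench (42 over the deck) when home. x along the bar, z up; it rises and turns with the knob. Below it an 18 mm stem and a notched steel collar, 50 mm across and 14 mm high, on the deck.
- plunger (a joint): How far the drive knob is pulled up, m: 0 home, 0.014 at the top. A spring pulls it down (5 N at home, 10 N at the top). Its cross dog is clear of the notches above 0.0085; let go between the notches it stays up on the collar.
- selector (a joint): Turn of the drive knob, rad: 0 in the green (drive) notch, 1.047 in the yellow (free) notch, growing anticlockwise seen from above. Each notch takes the dog within 0.06 rad either way; a stop stands 0.06 rad beyond each notch.
- pin_grip (a point): Centre of the lock pin's handle: a red square bar 24 x 24 x 70 mm (sides face its own x and y), 115 mm above the tip; z from tip to handle. Pin 150 mm long, 0.15-0.27 kg: 12 mm round steel shaft with a round nose; 28 mm collar, underside 36 mm above the tip. It starts upright in the tool block, collar on the block's top; fully down in the socket, the collar rests on the cover plate.
- pin_tip (a point): The lock pin's lower end, at the very bottom of its round nose; axes as for the handle. 24 mm over the bench at the start, 60 mm over it when fully down in the socket.
- pin: The lock pin as a whole; origin at its tip, as pin_tip.
- block: Fixed white tool block 75 (its x) x 205 (its y) x 60 mm high, origin at the centre of its underside, z up; three 16 mm holes, 45 mm deep, in a row along its y at -68, 0 and 68 mm. The lock pin and two other tools stand in them, in any order.
- driver_mid (a point): Middle of the blue-handled driver standing in the tool block: 132 mm long, handle 23 mm thick, top 147 mm over the bench; the point is 66 mm above its foot, z along the tool. Leave it alone.
- reamer_mid (a point): Middle of the yellow-handled reamer standing in the tool block: 118 mm long, handle 22 mm thick, top 133 mm over the bench; the point is 59 mm above its foot, z along the tool. Leave it alone.
- bottle_mid (a point): Middle of the amber bottle standing on the bench at the block's -x side: 60 mm in diameter, 155 mm high, z up. Leave it alone.
- jar_mid (a point): Middle of the clear jar with a white cap standing on the sampler's deck behind the knob: 52 mm in diameter, 70 mm high, z up. Leave it alone.
Things that resemble listed ones, but are neither listed nor needed, are in the scene too. What is meant by the pin is not turquoise, and is the smaller of those in its own colour.

How it is judged:
On the way, in this order (a step that is already met when the one before it is completed fails the run):
1. the drive knob is pulled up clear of its notches (value of joint plunger above 0.0085 m).
2. the drive knob is home in the yellow notch (value of joint selector between 0.93 and 1.17 rad and value of joint plunger below 0.002 m), for 0.2 s.
3. the pin's tip rests in the slot on the carousel's face, within 25 mm of an end point of the slot (z of pin_tip in the frame of sampler between 0.08 and 0.091 m and (horizontal distance between pin_tip and slot_end_left below 0.025 m or horizontal distance between pin_tip and slot_end_right below 0.025 m) and horizontal distance between pin_tip and hub between 0.066 and 0.09 m), for 0.2 s.
4. the pin has dropped into the lock socket (z of pin_tip in the frame of sampler below 0.064 m and horizontal distance between pin_tip and hub between 0.064 and 0.092 m), for 0.1 s.
At the end, for the whole second after the job is handed in: The knob is home (within 2 mm) in the yellow notch (1.05 rad, within 0.12); the lock pin stands in the lock socket with its tip at least 32 mm below the cover plate's top, within about 8 degrees of upright, at rest and released (all of step 2 and all of step 4 and angle between pin_tip's own z axis and vertical below 0.15 rad and linear speed of pin below 0.02 m/s); the robot touches nothing.
It fails at once if the pin is brought down from above, or lifted out, at the middle of the slot (tip 2 to 18 mm over the plate, more than 35 mm from both end points) instead of sliding along it (z of pin_tip in the frame of sampler between 0.098 and 0.114 m and x of pin_tip in the frame of sampler below -0.03 m and horizontal distance between pin_tip and hub between 0.068 and 0.088 m and horizontal distance between pin_tip and slot_end_left above 0.035 m and horizontal distance between pin_tip and slot_end_right above 0.035 m).
It fails at once if the pin is pressed on the sampler with more than 60 N (contact force between pin and sampler above 60 N).
It fails at once if a tool left in the block is moved by more than 25 mm or tipped (distance of any of driver_mid, reamer_mid from where it was at the start of the episode above 0.025 m or angle between any of driver_mid, reamer_mid's own z axis and vertical above 0.3 rad).
It fails at once if the bottle or the jar is moved by more than 25 mm or tipped (distance of any of bottle_mid, jar_mid from where it was at the start of the episode above 0.025 m or angle between any of bottle_mid, jar_mid's own z axis and vertical above 0.3 rad).
It also fails if it takes over 72 s, if anything falls off the work surface, if the arm or the gripper's body presses on something with over 40 N, if the wrist force passes 120 N, or if a joint passes its speed limit or range.

### The arm

A 6-joint arm with a two-finger parallel gripper is mounted at the origin on the work surface. World frame = base frame: x ahead of the robot, y to its left, z up, the work surface at z = 0. Lengths are in m, angles in rad, forces in N, time in s.
With the tool pointing down it reaches from about 0.275 to 0.725 m from the base axis. Payload 15.9 kg.
Tool frame: the origin (TCP) lies on the mounting face of the last link; the fingertips stand 173 mm ahead of it and the grasp point (between the pads) lies 155 mm ahead of it; x points along the fingers, y is the direction in which the jaws open and shut, and the axes are right-handed (so a half turn about x gives the same grasp; the last joint's range is limited). The gripper opens to 85 mm and grips with 20 to 120 N. Pads are 22 mm wide; open, the fingers measure 114 mm over their backs; the gripper's body (76 mm by 85 mm) begins 54 mm behind the grasp point. The pads swing forward as they close: fully open they stand 13 mm farther back than shut.
Start: joints at [-1.175, 0.213, -0.034, 1.323, 0, 1.571], TCP at [0.193, -0.461, 0.405] pointing down, gripper open.
Joint ranges: [-2.98, 2.98], [-0.74, 1.72], [-1.14, 1.35], [-2.1, 2.04], [-1.57, 1.44], [-3.14, 3.14]. Speed limits (rad/s): [1.89, 1.89, 2.39, 2.57, 3.14, 3.14].

### API

Orientations are given as a 3x3 rotation matrix whose columns are the frame's x, y, z axes.
In Python, from station import robot gives the robot as it stands. The module is installed in compiled form; this text tells all that it offers.
- The arm moves only by the tool carry_out, never from a script. Its argument "rows" is one flat list of numbers, 7 for each row, row after row: the shift along the tool's x, y, z in cm, then the turn, a rotation vector about the tool's x, y, z in degrees, then the gripper command: -1 is fully open, 1 is shut, values between are in proportion. In form: [dx, dy, dz, wx, wy, wz, gripper, dx, dy, dz, wx, wy, wz, gripper, ...]. A call has 1 to 12 rows; each row shifts and turns the pose as measured when the row begins, along the tool's axes as they then stand; what a row does not reach is not made up. A row lasts 1/10 s, in which the tool goes at most 50 mm and 8.59 degrees, less where a joint would pass 70% of its speed; a pose out of reach is approached as far as the arm can. A call with a gripper value outside its range is refused whole. The fingers move at their own pace and stop on an object; "newtons" is the grip in N (left out, the last holds). Time passes only in rows, so rows that do not move let the fingers close. It gives the time, the measured TCP pose, the force and the opening at its end, in the units of the state.
- robot.observe(): the state, without advancing time (a new reading comes with each control period).
- robot.read_camera(name): name is "scene" or "top" or "wrist"; returns the picture (384x512x3 uint8, red, green, blue); there is no depth.
- robot.camera_model(name): a dict with "fx", "fy", "cx", "cy" (pixels), "R" (3x3) and "t" (3): a world point X has camera coordinates R X + t. Camera axes: x right, y down, z forward; pixel columns grow to the right and rows downward; lengths in m; the calibration is good to about 2 mm. A picture is of the moment at which its call begins: read the wrist's pose just before it. camera_model takes no time and is no camera call; for the wrist camera it gives the pose at the moment of the call.
- robot.job_done(): hands the job in, once; it reports no verdict.
The state is a dict: "time_s": time; "joint_pos": joint angles; "qvel": joint speeds; "effort": joint torques, N m; "tool_pos": TCP position; "orientation": TCP orientation; "force": force on the tool from outside, world axes, zero at the start; "wrist_torque": the same for the moment, N m; "grip_width": finger opening in m.
Only numpy, scipy, OpenCV 4.12 (cv2) and the standard library are available. Lean on these libraries where they do the work, as an engineer would, in place of code of your own. Each camera call takes 0.05 s, during which the arm holds its last target.

## Working session

There is one attempt and no reset: what is moved stays moved. The work goes in short steps, Python scripts to look and compute and a tool call to move; the robot and the scene stay as the last step left them, time stands still between calls to the robot, and variables do not carry over. Pictures are saved under pics/ and viewed, and the job is handed in when it is done.

Besides the shell and the picture viewer there is one more tool, called after ">>>" as a command line: name --argument value ..., lists and objects as JSON in quotes. carry_out: Moves the arm, as the interface text tells. Its arguments: {"type":"object","properties":{"rows":{"type":"array","items":{"type":"number"}},"newtons":{"type":"number"}},"required":["rows"]}

```bash
mkdir -p pics; python3 - <<'E'
from station import robot
import cv2
s=robot.observe(); print(s)
for n in ["scene","top","wrist"]:
    im=robot.read_camera(n); cv2.imwrite(f"pics/{n}0.png",cv2.cvtColor(im,cv2.COLOR_RGB2BGR))
    m=robot.camera_model(n); print(n,m)
E
```

```text
{'time_s': 0.0, 'joint_pos': array([-1.17498660e+00,  2.13351472e-01, -3.50440856e-02,  1.32348479e+00,
       -9.42914642e-06,  1.57080688e+00]), 'qvel': array([-0.00043724, -0.00048889,  0.00037332, -0.00094562,  0.00165279,
        0.00065001]), 'effort': array([ 3.07191272e-03, -6.86141539e+01,  4.87129605e+01,  1.70111196e-02,
       -1.63004715e-04,  2.64648105e-05]), 'tool_pos': array([ 0.19272279, -0.46121437,  0.40422435]), 'orientation': array([[-4.26649189e-04,  3.85545474e-01, -9.22688737e-01],
       [ 9.96571403e-04, -9.22688199e-01, -3.85545710e-01],
       [-9.99999412e-01, -1.08401797e-03,  9.44057860e-06]]), 'force': array([-0.2856773 , -0.25228131,  0.10653638]), 'wrist_torque': array([-0.02768345,  0.00801571,  0.02940593]), 'grip_width': 0.08558124408288009}
scene {'fx': 364.8666196148266, 'fy': 364.8666196148266, 'cx': 252.85798107935457, 'cy': 195.225540213217, 'R': array([[ 0.08013733,  0.99676415,  0.00626339],
       [ 0.77592457, -0.05843549, -0.62811333],
       [-0.62571485,  0.05519525, -0.77809666]]), 't': array([-0.03952121, -0.36958828,  1.38600056])}
top {'fx': 473.574864505505, 'fy': 473.574864505505, 'cx': 248.29803610450492, 'cy': 188.2766145976675, 'R': array([[ 9.63528854e-02, -9.95346820e-01,  9.10677193e-04],
       [-9.72262150e-01, -9.43140409e-02, -2.14035450e-01],
       [ 2.13125394e-01,  1.97375162e-02, -9.76825469e-01]]), 't': array([-0.04749494,  0.59615186,  1.34976707])}
wrist {'fx': 294.6712535732738, 'fy': 294.6712535732738, 'cx': 258.42057935693884, 'cy': 195.11564521606894, 'R': array([[ 0.38472052, -0.92303142, -0.00176755],
       [-0.88083839, -0.36770543,  0.29818861],
       [-0.2758874 , -0.11316235, -0.95450533]]), 't': array([-0.49825842, -0.03907024,  0.37946227])}
```

View pics/scene0.png

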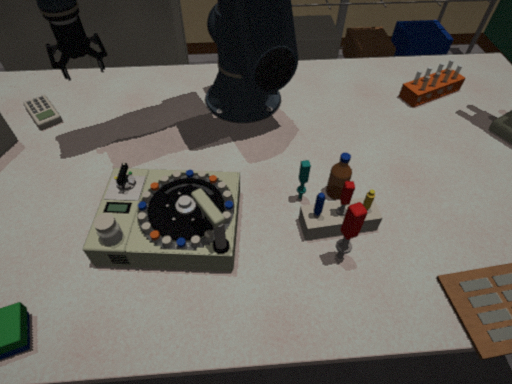

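View pics/top0.png

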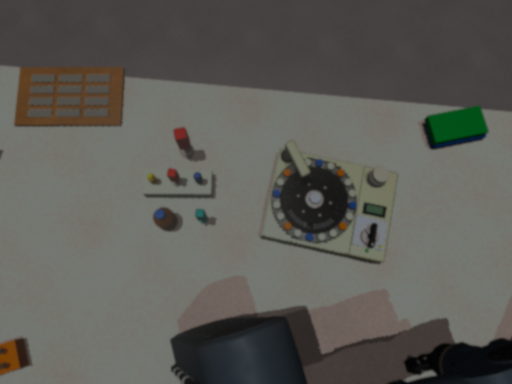

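View pics/wrist0.png

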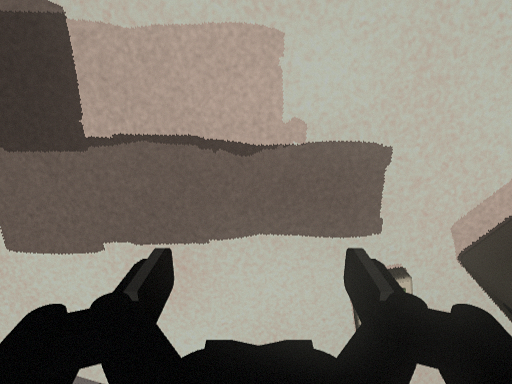

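The scene view shows two red-handled pins, in the block at scene (347,193) and on the bench at (353,222), plus a turquoise one at (304,175). In the top view these are at (172,174), (182,137) and (200,215). I expect the pin meant to be the smaller red one in the block. I'll enlarge these to confirm.

```bash
python3 - <<'E'
import cv2,numpy as np
s=cv2.imread("pics/scene0.png");t=cv2.imread("pics/top0.png")
a=cv2.resize(s[140:270,270:400],(390,390),interpolation=cv2.INTER_CUBIC);b=cv2.resize(t[110:240,130:260],(390,390),interpolation=cv2.INTER_CUBIC)
cv2.imwrite("pics/cropblock.png",np.hstack([a,b]))
cv2.imwrite("pics/cropsampT.png",cv2.resize(t[130:270,250:410],(800,600)[0:1]+(700,) if 0 else (640,560),interpolation=cv2.INTER_CUBIC))
cv2.imwrite("pics/cropsampS.png",cv2.resize(s[155:280,80:250],(680,500),interpolation=cv2.INTER_CUBIC))
E
```

```text
(no output)
```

View pics/cropblock.png

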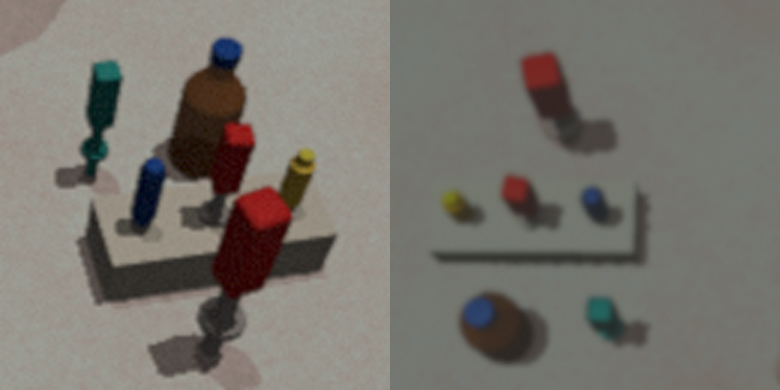

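View pics/cropsampT.png

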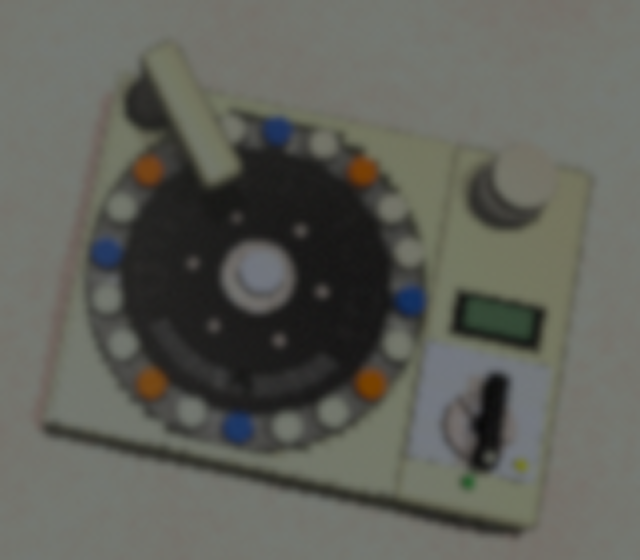

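View pics/cropsampS.png

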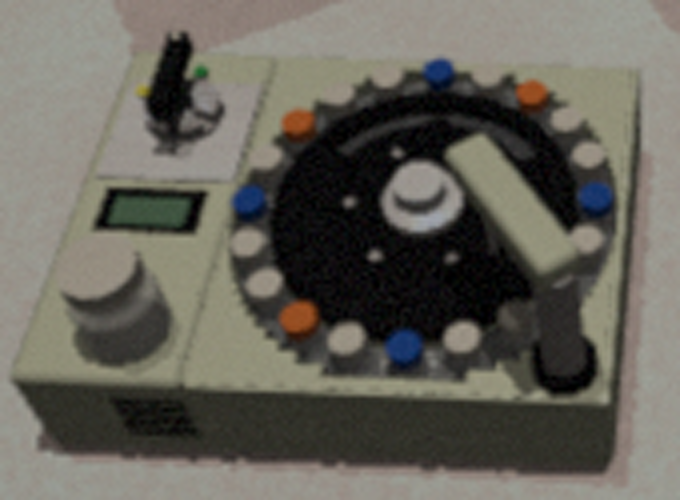

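Confirmed: the red pin in the block, at crop (230,150) and (517,193), is clearly smaller than the red one standing on the bench. The knob bar's white dot at top crop (487,455) points to the green mark (468,482), with yellow at (520,465). Yellow is anticlockwise of green, as described. Next come the rough measurements.

```bash
cat > h.py <<'E'
import numpy as np,cv2
def cast(m,uv,z):
    uv=np.atleast_2d(uv).astype(float)
    d=np.c_[(uv[:,0]-m["cx"])/m["fx"],(uv[:,1]-m["cy"])/m["fy"],np.ones(len(uv))]@m["R"]
    o=-m["R"].T@m["t"]
    s=(z-o[2])/d[:,2]
    return o+s[:,None]*d
def ray(m,uv):
    d=np.array([(uv[0]-m["cx"])/m["fx"],(uv[1]-m["cy"])/m["fy"],1])@m["R"]
    return -m["R"].T@m["t"],d/np.linalg.norm(d)
def tri(rays):
    A=np.zeros((3,3));b=np.zeros(3)
    for o,d in rays:
        P=np.eye(3)-np.outer(d,d);A+=P;b+=P@o
    x=np.linalg.solve(A,b)
    return x,[np.linalg.norm((np.eye(3)-np.outer(d,d))@(x-o)) for o,d in rays]
def proj(m,X):
    X=np.atleast_2d(X);c=X@m["R"].T+m["t"]
    return np.c_[m["fx"]*c[:,0]/c[:,2]+m["cx"],m["fy"]*c[:,1]/c[:,2]+m["cy"]]
def blobs(im,h0,h1,smin=100,vmin=40,amin=8,roi=None):
    hsv=cv2.cvtColor(im,cv2.COLOR_BGR2HSV)
    if h0<=h1: mk=cv2.inRange(hsv,(h0,smin,vmin),(h1,255,255))
    else: mk=cv2.inRange(hsv,(h0,smin,vmin),(180,255,255))|cv2.inRange(hsv,(0,smin,vmin),(h1,255,255))
    if roi is not None:
        z=np.zeros_like(mk);x0,y0,x1,y1=roi;z[y0:y1,x0:x1]=mk[y0:y1,x0:x1];mk=z
    n,l,st,c=cv2.connectedComponentsWithStats(mk)
    return [(c[i].round(1),st[i].tolist()) for i in range(1,n) if st[i,4]>=amin],mk
def circ(p):
    p=np.asarray(p);A=np.c_[2*p[:,:2],np.ones(len(p))];s=np.linalg.lstsq(A,(p[:,:2]**2).sum(1),rcond=None)[0]
    r=np.sqrt(s[2]+s[0]**2+s[1]**2);return s[:2],r,np.abs(np.hypot(*(p[:,:2]-s[:2]).T)-r)
E
python3 - <<'E'
from station import robot
from h import *
T=robot.camera_model("top");S=robot.camera_model("scene")
t=cv2.imread("pics/top0.png");s=cv2.imread("pics/scene0.png")
for n,m,im,roi in(("top",T,t,(262,140,362,250)),("scene",S,s,(135,165,242,255))):
    P=[]
    for h in((100,125),(5,18)):
        b,_=blobs(im,*h,smin=110,vmin=50,amin=6,roi=roi);
        for c,st in b: P.append(cast(m,c,0.105)[0])
    P=np.array(P);print(n,len(P),[np.round(x,4) for x in circ(P)])
    print(P.round(3).tolist())
c=np.array([[45,425],[532,520],[592,172]])/4+[250,130]
print(cast(T,c,0.09))
for nm,uv in(("pinT",[517/3+130,185/3+110]),("blue",[592/3+130,195/3+110]),("yel",[453/3+130,200/3+110])):
    print(nm,cast(T,uv,0.174 if nm=="pinT" else .147 if nm=="blue" else .133))
print("block R corners z.06",cast(T,np.array([[635,187],[635,250],[435,252]])/3+[130,110],.06))
print("bottle top",cast(T,np.array([480,312])/3+[130,110],.155), "knobbar", cast(T,np.array([[492,420],[497,378],[485,460]])/4+[250,130],.142))
E
```

```text
top 8 [array([ 0.577 , -0.1824]), np.float64(0.1101), array([0.0004, 0.0002, 0.0004, 0.0001, 0.    , 0.0003, 0.    , 0.0005])]
[[0.686, -0.189, 0.105], [0.583, -0.072, 0.105], [0.569, -0.293, 0.105], [0.467, -0.175, 0.105], [0.647, -0.098, 0.105], [0.662, -0.253, 0.105], [0.492, -0.112, 0.105], [0.507, -0.267, 0.105]]
scene 7 [array([ 0.5783, -0.1808]), np.float64(0.1098), array([0.001 , 0.0007, 0.0006, 0.0007, 0.0009, 0.0011, 0.0004])]
[[0.468, -0.174, 0.105], [0.57, -0.291, 0.105], [0.585, -0.071, 0.105], [0.687, -0.188, 0.105], [0.495, -0.11, 0.105], [0.509, -0.265, 0.105], [0.663, -0.251, 0.105]]
[[ 0.4557972  -0.04083117  0.09      ]
 [ 0.42189812 -0.39087897  0.09      ]
 [ 0.68106283 -0.42588398  0.09      ]]
pinT [[ 0.63544525 -0.13650601  0.174     ]]
blue [[ 0.63976712 -0.21005815  0.147     ]]
yel [[ 0.62579869 -0.08078678  0.133     ]]
block R corners z.06 [[ 0.67521686 -0.26551636  0.06      ]
 [ 0.61049818 -0.26903544  0.06      ]
 [ 0.5892258  -0.07079837  0.06      ]]
bottle top [[ 0.51702808 -0.11309444  0.155     ]] knobbar [[ 0.48288367 -0.34664568  0.142     ]
 [ 0.51242108 -0.34892274  0.142     ]
 [ 0.45486469 -0.34296652  0.142     ]]
```

```bash
python3 - <<'E'
from station import robot
from h import *
T=robot.camera_model("top");W=robot.camera_model("wrist");s=robot.observe()
R=s["orientation"];o=-W["R"].T@W["t"]
print("cam in tool",R.T@(o-s["tool_pos"]),"cam axes in tool\n",(W["R"]@R).T.round(3))
f=lambda p:np.array(p)/3+[0,110]
for nm,uv,z in(("pinT",[517,185],.174),("blue",[592,190],.147),("yel",[453,198],.133),("turq",[600,302],.17),("bigred",[540,68],.22),("bottle",[480,312],.155)):
    print(nm,cast(T,np.array([uv[0]/3,uv[1]/3+110]),z).round(4))
E
```

```text
cam in tool [ 0.03137111 -0.00089125 -0.07540927] cam axes in tool
 [[ 0.001 -0.298  0.955]
 [ 1.    -0.001 -0.001]
 [ 0.001  0.955  0.298]]
pinT [[0.6007 0.2221 0.174 ]]
blue [[0.6091 0.1562 0.147 ]]
yel [[0.5919 0.2887 0.133 ]]
turq [[0.4999 0.1333 0.17  ]]
bigred [[0.7002 0.2069 0.22  ]]
bottle [[0.4824 0.2438 0.155 ]]
```

>>> carry_out --rows '[-0.6,-0.3,-4.5,0,0,0,-1,-0.6,-0.3,-4.5,0,0,0,-1,-0.6,-0.3,-4.5,0,0,0,-1,-0.6,-0.3,-4.5,0,0,0,-1,-0.6,-0.3,-4.5,0,0,0,-1,-0.6,-0.3,-4.5,0,0,0,-1,-0.6,-0.3,-4.5,0,0,0,-1,0,0,-4.5,0,0,0,-1,0,0,0,7.2,0,0,-1,0,0,0,7.2,0,0,-1,0,0,0,7.2,0,0,-1,0,0,0,7.2,0,0,-1]'

```text
time_s: 1.35
tool_pos: [0.5304, -0.2955, 0.4429]
orientation: [[-0.006, -0.124, -0.992], [0.005, -0.992, 0.124], [-1.0, -0.004, 0.006]]
force: [-0.8, -0.2, -0.1]
grip_width: 0.0856
```

```bash
cat > snap.py <<'E'
import sys,pickle
from station import robot
from h import *
n=sys.argv[1];m=robot.camera_model("wrist");im=cv2.cvtColor(robot.read_camera("wrist"),cv2.COLOR_RGB2BGR)
pickle.dump(m,open(f"pics/{n}.pkl","wb"));cv2.imwrite(f"pics/{n}.png",im)
s=robot.observe();print(s["time_s"],s["tool_pos"].round(4),s["force"].round(2),round(s["grip_width"],4))
E
python3 snap.py w1
```

```text
1.4 [ 0.5303 -0.2956  0.4428] [0.63 0.32 0.04] 0.0859
```

View pics/w1.png

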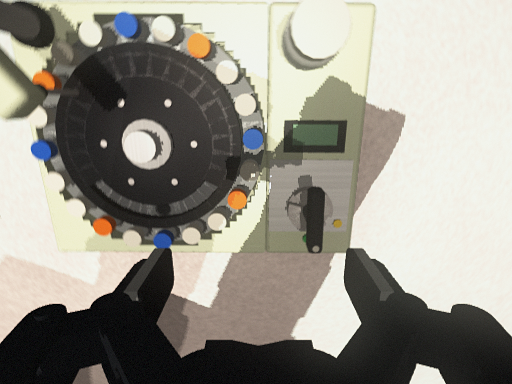

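The wrist view shows the whole sampler: hub at (143,143), the knob's T-bar from (315,187) to (315,250), and yellow and green dots at (337,223) and (304,238). I'll measure the caps, front edge, seam and knob bar.

```bash
python3 - <<'E'
import pickle
from h import *
m=pickle.load(open("pics/w1.pkl","rb"));im=cv2.imread("pics/w1.png")
P=[]
for h in((100,125),(5,18)):
    b,_=blobs(im,*h,smin=120,vmin=80,amin=60,roi=(30,5,270,252))
    for c,st in b: P.append(cast(m,c,.104)[0]);print(c,st)
print("caps",circ(P))
q=[(121,103),(167,103),(104,144),(194,144),(131,182),(174,182)]
print("screws",circ(cast(m,q,.096)))
print("cornerFR,RR",cast(m,[(349,251),(375,5)],.09), "seam",cast(m,[(267,251),(270,5)],.09))
print("bar ends z.142",cast(m,[(315,187),(316,250)],.142))
a=cv2.resize(im[150:260,250:390],(700,550),interpolation=cv2.INTER_CUBIC);cv2.imwrite("pics/w1k.png",a)
a=cv2.resize(im[20:250,30:270],(720,590),interpolation=cv2.INTER_CUBIC)
a=np.clip(a.astype(float)*1.8,0,255).astype(np.uint8);cv2.imwrite("pics/w1c.png",a)
E
```

```text
[125.9  24.1] [115, 13, 23, 24, 430]
[252.4 138.5] [243, 129, 20, 20, 326]
[ 41.3 149.8] [31, 140, 20, 21, 304]
[162.  240.4] [153, 233, 19, 15, 223]
[198.7  45.7] [188, 33, 23, 25, 452]
[46.2 80. ] [32, 70, 30, 21, 392]
[237.  198.7] [228, 189, 19, 21, 319]
[103.7 225.3] [93, 216, 23, 20, 341]
caps (array([ 0.57723377, -0.18202059]), np.float64(0.1102722719093964), array([1.40161481e-04, 4.28000508e-05, 8.36633257e-04, 4.44852015e-04,
       2.66228993e-04, 3.36281385e-04, 1.39332548e-04, 1.01099404e-03]))
screws (array([ 0.57594922, -0.18133094]), np.float64(0.04807047369160388), array([8.55696779e-05, 6.76639932e-05, 2.25972118e-04, 1.89319432e-04,
       3.49010687e-04, 3.33716753e-04]))
cornerFR,RR [[ 0.418709   -0.39021632  0.09      ]
 [ 0.67688195 -0.42304119  0.09      ]] seam [[ 0.43090207 -0.2913015   0.09      ]
 [ 0.68946914 -0.32447656  0.09      ]]
bar ends z.142 [[ 0.52093291 -0.34655553  0.142     ]
 [ 0.45408774 -0.34307544  0.142     ]]
```

View pics/w1k.png

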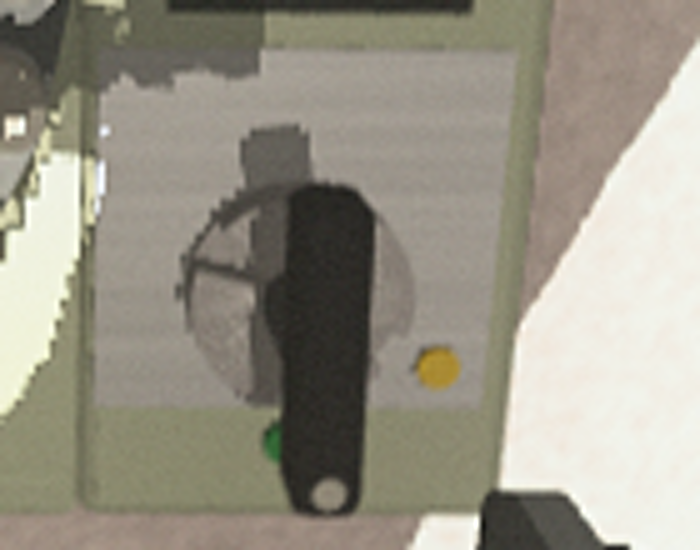

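View pics/w1c.png

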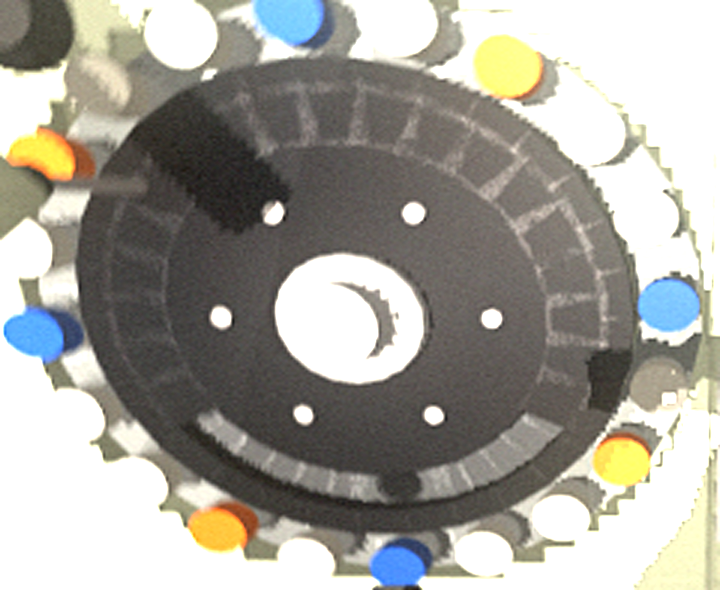

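Results: hub ≈ (0.577, -0.1815), sampler yaw ≈ -7.3°, knob ≈ (0.4845, -0.3455). The predicted knob from the hub offset, the bar midpoint and the 67 mm bar length all agree. A dark round spot, perhaps the socket, shows in the slot at w1c (403,485). Now moving over the knob and down.

>>> carry_out --rows '[0,2.8,2.0,0,0,0,-1,0,2.8,2.0,0,0,0,-1,4.0,0,0,0,0,0,-1,4.0,0,0,0,0,0,-1,0,0,0,0,0,0,-1]'

```text
time_s: 1.9
tool_pos: [0.481, -0.3471, 0.3602]
orientation: [[-0.006, -0.12, -0.993], [0.005, -0.993, 0.12], [-1.0, -0.004, 0.006]]
force: [-0.6, 0.1, 0.0]
grip_width: 0.0853
```

```bash
python3 snap.py w2; python3 -c "
from h import *
import pickle
m=pickle.load(open('pics/w2.pkl','rb'));print(proj(m,[[.4845,-.3455,.142],[.4845+.034*.992,-.3455-.034*.127,.142],[.4845-.034*.992,-.3455+.034*.127,.142]]))"
```

```text
1.95 [ 0.4816 -0.3473  0.3632] [-0.47  0.2   0.65] 0.0854
[[257.60234947 212.00148852]
 [257.87016789 162.42005957]
 [257.36101219 256.68044344]]
```

View pics/w2.png

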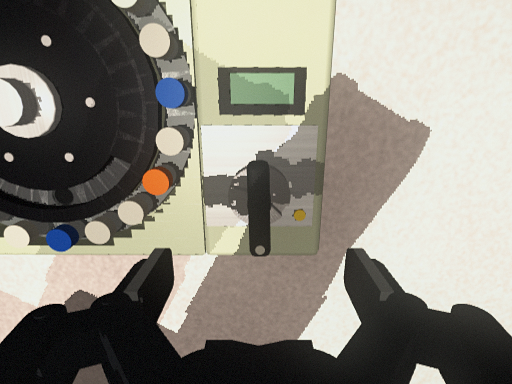

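The view agrees within about 1.5 mm: the bar is seen at column 260, rows 160–256, against a prediction of 258, 162–257. Going down and closing.

>>> carry_out --rows '[3.9,0,-0.2,0,0,0,-1,3.3,0,0,0,0,0,-1,0.6,0,0,0,0,0,-1,0,0,0,0,0,0,0.2,0,0,0,0,0,0,1,0,0,0,0,0,0,1,0,0,0,0,0,0,1,0,0,0,0,0,0,1,0,0,0,0,0,0,1]' --newtons 60

```text
time_s: 2.85
tool_pos: [0.4886, -0.3479, 0.3]
orientation: [[0.013, -0.112, -0.994], [-0.002, -0.994, 0.112], [-1.0, 0.001, -0.013]]
force: [3.1, 8.8, -3.9]
grip_width: 0.0134
```

```bash
python3 snap.py w3; python3 -c "
from station import robot
import cv2
a=cv2.cvtColor(robot.read_camera('scene'),cv2.COLOR_RGB2BGR)
cv2.imwrite('pics/s3.png',cv2.resize(a[60:280,60:260],(600,660)[0:1]+(600,),interpolation=cv2.INTER_CUBIC))"
```

```text
2.9 [ 0.4887 -0.3479  0.2999] [ 2.32  7.52 -0.56] 0.0136
```

View pics/w3.png

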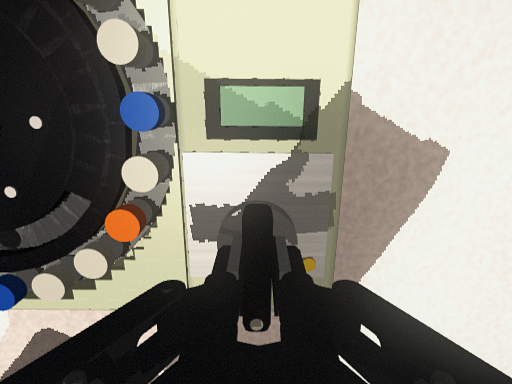

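View pics/s3.png

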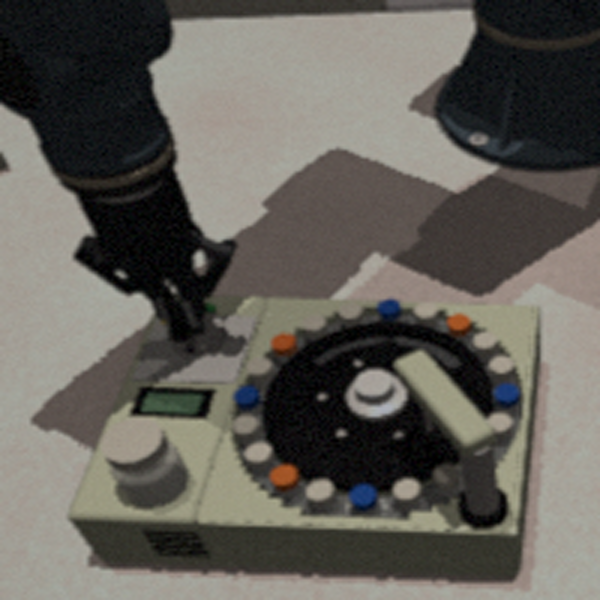

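The pads hold only the top of the bar: TCP z is 0.300 where I wanted 0.286, and x is 4 mm too far. I'll reopen, go deeper and regrip.

>>> carry_out --rows '[0,0,0,0,0,0,0,0,0,0,0,0,0,-0.3,0,0.1,0.4,0,-0.7,0,-0.3,0.8,0,0.1,0,0,0,-0.3,0.7,0,0,0,0,0,-0.3,0,0,0,0,0,0,-0.3]'

```text
time_s: 3.55
tool_pos: [0.4832, -0.3486, 0.2848]
orientation: [[0.001, -0.112, -0.994], [-0.002, -0.994, 0.112], [-1.0, 0.002, -0.001]]
force: [0.1, 0.0, -1.1]
grip_width: 0.0553
```

>>> carry_out --rows '[0,-0.1,0,0.7,0,0,-0.3,0,0,0,0,0,0,1,0,0,0,0,0,0,1,0,0,0,0,0,0,1,0,0,0,0,0,0,1,0,0,0,0,0,0,1]' --newtons 70

```text
time_s: 4.15
tool_pos: [0.4834, -0.3467, 0.285]
orientation: [[0.001, -0.124, -0.992], [0.0, -0.992, 0.124], [-1.0, -0.0, -0.001]]
force: [0.2, -0.5, -2.9]
grip_width: 0.0145
```

>>> carry_out --rows '[-0.6,0,0,0,0,0,1,-0.6,0,0,0,0,0,1,-0.2,0,0,0,0,0,1,0,0,0,0,0,0,1]'

```text
time_s: 4.55
tool_pos: [0.4835, -0.3468, 0.2991]
orientation: [[0.0, -0.124, -0.992], [0.001, -0.992, 0.124], [-1.0, -0.001, -0.0]]
force: [2.7, -0.5, -10.1]
grip_width: 0.0145
```

>>> carry_out --rows '[0.1,0,0,-7.5,0,0,1,0,0,0,-7.5,0,0,1,0,0,0,-7.5,0,0,1,0,0,0,-7.5,0,0,1,0,0,0,-7.5,0,0,1,0,0,0,-7.5,0,0,1,0,0,0,-7.5,0,0,1,0,0,0,0,0,0,1]'

```text
time_s: 5.35
tool_pos: [0.4838, -0.3473, 0.2963]
orientation: [[-0.0, 0.736, -0.677], [0.001, -0.677, -0.736], [-1.0, -0.001, -0.001]]
force: [2.8, -0.8, -10.4]
grip_width: 0.0148
```

>>> carry_out --rows '[-0.1,0,0,-3.0,0,0,1,0,0,0,-2.5,0,0,1,0,0,0,0,0,0,1]'

```text
time_s: 5.65
tool_pos: [0.4838, -0.3474, 0.2969]
orientation: [[-0.0, 0.792, -0.611], [0.001, -0.611, -0.792], [-1.0, -0.001, -0.001]]
force: [2.8, -0.9, -10.3]
grip_width: 0.0143
```

>>> carry_out --rows '[0.5,0,0,-0.5,0,0,1,0.5,0,0,0,0,0,1,0.2,0,0,0,0,0,1,0,0,0,0,0,0,1]'

```text
time_s: 6.05
tool_pos: [0.4838, -0.3473, 0.285]
orientation: [[0.001, 0.792, -0.61], [0.001, -0.61, -0.792], [-1.0, 0.0, -0.001]]
force: [-1.5, 1.6, 0.5]
grip_width: 0.0148
```

>>> carry_out --rows '[0,0,0,0,0,0,0.1,0,0,0,0,0,0,-0.3,0,0,0,0,0,0,-0.3,-2.0,0,0,0,0,0,-0.3,-4.0,0,0,0,0,0,-0.3,-4.5,0,0,0,0,0,-0.3,-3.0,0,0,0,0,0,-0.3,0,0,0,0,0,0,-1]'

```text
time_s: 6.85
tool_pos: [0.483, -0.3471, 0.4251]
orientation: [[0.0, 0.79, -0.613], [0.001, -0.613, -0.79], [-1.0, -0.0, -0.001]]
force: [-0.0, -0.8, -0.5]
grip_width: 0.0684
```

```bash
python3 snap.py w4
```

```text
6.9 [ 0.483  -0.3471  0.4233] [-0.33  0.83 -0.02] 0.0755
```

View pics/w4.png

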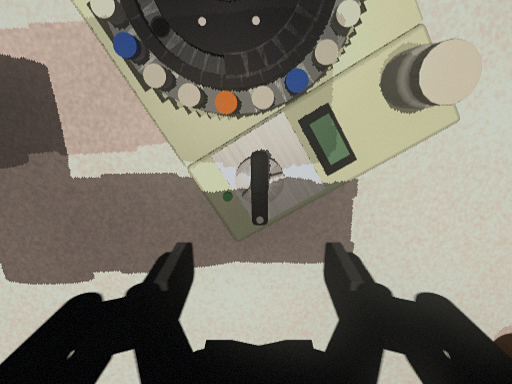

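```bash
python3 - <<'E'
from h import *
import pickle
m=pickle.load(open('pics/w4.pkl','rb'));im=cv2.imread('pics/w4.png')
cv2.imwrite('pics/w4k.png',cv2.resize(im[130:250,190:330],(700,600),interpolation=cv2.INTER_CUBIC))
for z in(.142,.151,.156):
    print(z,cast(m,[(261,152),(260,222)],z).round(4), [np.ptp(cast(m,[(251.5,185),(269.5,185)],z),axis=0).round(4)])
a=cast(m,[(260.5,155),(260,215)],.142);d=a[1]-a[0];print(np.degrees(np.arctan2(*(-d[[1,0]]))))
E
```

```text
0.142 [[ 0.5059 -0.3189  0.142 ]
 [ 0.4657 -0.3694  0.142 ]] [array([0.0126, 0.0098, 0.    ])]
0.151 [[ 0.5067 -0.3178  0.151 ]
 [ 0.4679 -0.3665  0.151 ]] [array([0.0121, 0.0094, 0.    ])]
0.156 [[ 0.5072 -0.3171  0.156 ]
 [ 0.4692 -0.3648  0.156 ]] [array([0.0119, 0.0092, 0.    ])]
51.786051433817896
```

View pics/w4k.png

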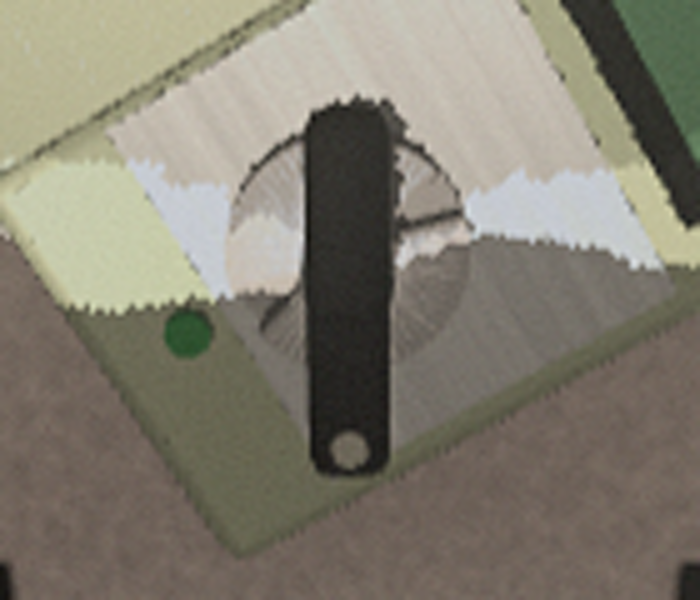

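The bar now points at 51.8° in world, 59° from before, and its width and length fit the home height. I'll take one shifted view on the way to triangulate the bar's height.

>>> carry_out --rows '[0,-2.2,-2.8,0,0,0,-1,0,-2.2,-2.8,0,0,0,-1,0,-2.2,-2.8,0,0,0,-1,0,0,0,0,0,0,-1]'

```text
time_s: 7.3
tool_pos: [0.4817, -0.2377, 0.4188]
orientation: [[-0.005, 0.788, -0.616], [0.004, -0.616, -0.788], [-1.0, -0.006, 0.0]]
force: [-0.7, 0.2, -0.1]
grip_width: 0.0853
```

```bash
python3 snap.py w5
```

```text
7.35 [ 0.4818 -0.2391  0.4186] [ 0.04 -0.3   0.78] 0.0853
```

View pics/w5.png

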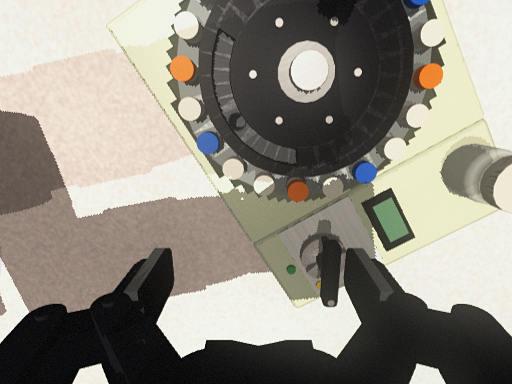

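```bash
python3 - <<'E'
from h import *
im=cv2.imread('pics/w5.png')
cv2.imwrite('pics/w5k.png',cv2.resize(im[225:315,270:370],(700,630),interpolation=cv2.INTER_CUBIC)[:600])
a=cv2.resize(im[20:180,200:320],(450,600),interpolation=cv2.INTER_CUBIC)
cv2.imwrite('pics/w5s.png',np.clip(a*1.6,0,255).astype(np.uint8))
E
```

```text
(no output)
```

View pics/w5k.png

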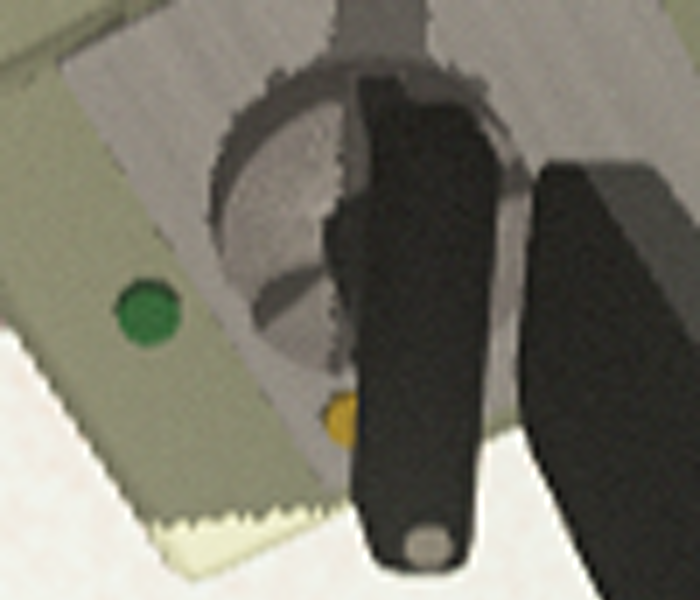

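View pics/w5s.png

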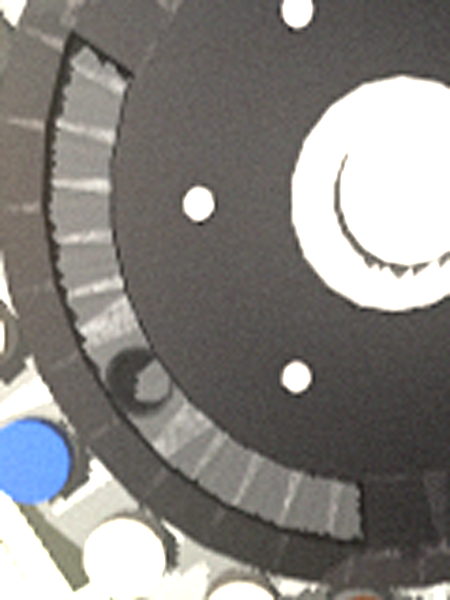

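```bash
python3 - <<'E'
from h import *
import pickle
m4,m5,m1=[pickle.load(open(f'pics/w{i}.pkl','rb')) for i in(4,5,1)]
print("dot",tri([ray(m4,(260,220)),ray(m5,(331.1,302.9))]))
print("green",tri([ray(m4,(227.6,196.6)),ray(m5,(291.1,269.7))]))
yaw=-.127;c,s=np.cos(yaw),np.sin(yaw)
hub=np.array([.5768,-.1815])
q=np.array([(297,10),(199,204),(297,376)])/3.75+[200,20]
print("screws w5",cast(m5,[(279,22),(334,21),(253,74),(358,72),(279,120),(329,119)],.096).round(4)); print(circ(cast(m5,[(279,22),(334,21),(253,74),(358,72),(279,120),(329,119)],.096)))
P=[]
im=cv2.imread('pics/w5.png')
for h in((100,125),(3,18)):
    for cc,st in blobs(im,*h,smin=120,vmin=60,amin=60,roi=(160,0,450,205))[0]:
        if st[1]>2: P.append(cast(m5,cc,.104)[0])
print("caps",len(P),circ(P))
for n,m,uv in(("w5",m5,(237.3,121.3)),("w1",m1,(30+403/3,20+485*230/590))):
    p=cast(m,uv,.086)[0][:2]-hub;print(n,"socket",p+hub,np.hypot(*p),"deg from -x:",np.degrees(np.arctan2(*(p@np.array([[c,-s],[s,c]]))[::-1])))
for n,m,uvs in (("w1 ends z.086",m1,[(200/3+30,20+420*.39),(560/3+30,20+430*.39)]),):
    for p in cast(m,uvs,.09)[:,:2]-hub: print(n,np.hypot(*p),np.degrees(np.arctan2(*(p@np.array([[c,-s],[s,c]]))[::-1])))
# socket rel
R=np.array([[c,-s],[s,c]])
for a in(130,230): print("end",a,hub+R@(.078*np.array([np.cos(np.radians(a)),np.sin(np.radians(a))])))
E
```

```text
dot (array([ 0.46672621, -0.3680605 ,  0.14145834]), [np.float64(2.0262681113764043e-05), np.float64(2.026268111372838e-05)])
green (array([ 0.44361846, -0.34135622,  0.09203875]), [np.float64(7.989205208718973e-05), np.float64(7.989205208736322e-05)])
screws w5 [[ 0.5818 -0.1335  0.096 ]
 [ 0.6201 -0.1625  0.096 ]
 [ 0.5377 -0.1526  0.096 ]
 [ 0.6144 -0.2105  0.096 ]
 [ 0.5319 -0.2001  0.096 ]
 [ 0.5702 -0.2288  0.096 ]]
(array([ 0.57609641, -0.18128219]), np.float64(0.04799768367189411), array([1.38426015e-04, 1.83962712e-04, 6.23179442e-05, 1.52184531e-04,
       3.17224279e-05, 7.69583671e-05]))
caps 5 (array([ 0.57472151, -0.18113547]), np.float64(0.1095380660754988), array([1.54438090e-04, 3.56795410e-04, 2.18955789e-05, 1.08732109e-04,
       3.82018079e-04]))
w5 socket [ 0.49866077 -0.17636677] 0.07830766337148906 deg from -x: -176.48199199565113
w1 socket [ 0.49837771 -0.1775346 ] 0.0785224854466014 deg from -x: -175.61811700062592
w1 ends z.086 0.08117840157387154 124.96035545672856
w1 ends z.086 0.08596455101896833 -126.15110257648986
end 130 [ 0.53463441 -0.1158794 ]
end 230 [ 0.5194983 -0.2344199]
```

The dot triangulates to z = 0.1415, the home height, so the knob is fully down in yellow. The socket shows at about (0.498, -0.177), radius 78 mm. Now to the pin.

>>> carry_out --rows '[-0.2,-1.85,-4.25,0,0,0,-1,-0.2,-1.85,-4.25,0,0,0,-1,-0.2,-1.85,-4.25,0,0,0,-1,-0.2,-1.85,-4.25,0,0,0,-1,-0.2,-1.85,-4.25,0,0,0,-1,-0.2,-1.85,-4.25,0,0,0,-1,-0.2,-1.85,-4.25,0,0,0,-1,0,-1.85,-4.25,0,0,0,-1,0,-1.85,-4.25,0,0,0,-1]'

```text
time_s: 8.25
tool_pos: [0.5927, 0.1685, 0.4248]
orientation: [[-0.013, 0.778, -0.628], [0.001, -0.628, -0.778], [-1.0, -0.01, 0.007]]
force: [0.3, -1.2, 0.1]
grip_width: 0.0853
```

>>> carry_out --rows '[0,0,0,-7.5,0,0,-1,0,0,0,-7.5,0,0,-1,0,0,0,-7.5,0,0,-1,0,0,0,-7.5,0,0,-1,0,0,0,-7.5,0,0,-1,0,0,0,-7.5,0,0,-1,0,0,0,0,0,0,-1]'

```text
time_s: 8.95
tool_pos: [0.5975, 0.171, 0.4144]
orientation: [[-0.022, 0.99, 0.137], [-0.003, 0.137, -0.991], [-1.0, -0.022, -0.0]]
force: [0.8, 0.4, -0.3]
grip_width: 0.0856
```

```bash
python3 snap.py w6
```

```text
9.0 [0.5974 0.171  0.4144] [-0.15 -0.41  0.09] 0.0853
```

View pics/w6.png

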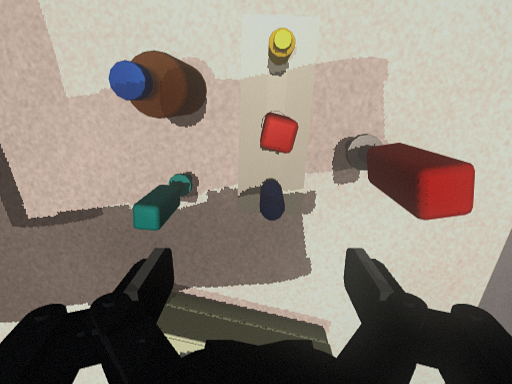

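The view shows the small red handle's top at (279,133) in the block between blue (271,200) and yellow (283,43). The big red one is at (430,180), the bottle at (150,85) and the turquoise one at (155,205).

```bash
python3 - <<'E'
from h import *
import pickle
m=pickle.load(open('pics/w6.pkl','rb'));im=cv2.imread('pics/w6.png')
b,mk=blobs(im,170,8,smin=120,vmin=90,amin=100,roi=(240,90,330,170));print(b)
a=cv2.resize(im[90:180,230:330],(660,594),interpolation=cv2.INTER_CUBIC);cv2.imwrite('pics/w6p.png',a)
E
```

```text
[(array([278.5, 133.2]), [260, 113, 38, 40, 1107])]
```

View pics/w6p.png

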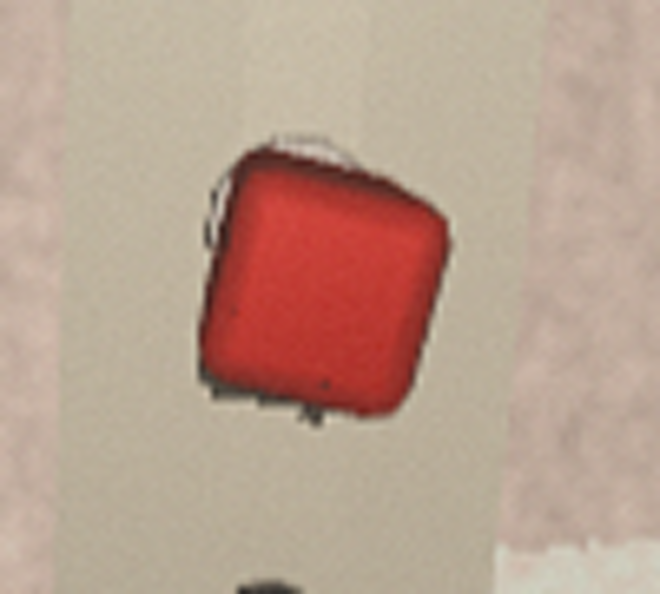

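```bash
python3 - <<'E'
from h import *
from station import robot
import pickle
m=pickle.load(open('pics/w6.pkl','rb'));s=robot.observe();R=s["orientation"]
f=lambda p:np.array(p)/6.6+[230,90]
e=[f(x) for x in[(260,160),(430,205),(220,375),(390,412),(240,180),(205,360),(445,250),(410,400)]]
P=cast(m,e,.174)
for i in(0,2,4,6):
    d=(P[i+1]-P[i])@R; print(d.round(4),np.degrees(np.arctan2(d[2],d[1])))
c=cast(m,[f((325,285))],.173)[0];print("center",c)
for nm,uv,z in(("blue top",(271,192),.147),("yel",(283,40),.133),("botcap",(129,80),.155)):print(nm,cast(m,uv,z)[0])
print(R.round(4))
E
```

```text
[-0.0004  0.0178  0.0044] 14.035511343417372
[-0.0004  0.0183  0.0038] 11.836862167394088
[ 0.0001 -0.0035  0.0186] 100.68599359096557
[ 0.0001 -0.0031  0.0158] 101.00785147985809
center [0.59763007 0.22861578 0.173     ]
blue top [0.5999808  0.17763735 0.147     ]
yel [0.59187931 0.29450752 0.133     ]
botcap [0.48429761 0.24954086 0.155     ]
[[-2.240e-02  9.909e-01  1.326e-01]
 [-2.800e-03  1.326e-01 -9.912e-01]
 [-9.997e-01 -2.260e-02 -2.000e-04]]
```

>>> carry_out --rows '[0,0.7,-2.8,0,0,1.3,-1,0,0,-2.7,0,0,0,-1,0,0,0,6.2,0,0,-1,0,0,0,6.2,0,0,-1,3.0,0,0,0,0,0,-1,2.0,0,0,0,0,0,-1,0,0,0,0,0,0,-1]'

```text
time_s: 9.7
tool_pos: [0.5994, 0.2261, 0.3596]
orientation: [[-0.001, 0.992, -0.128], [-0.001, -0.128, -0.992], [-1.0, -0.0, 0.001]]
force: [-0.9, -0.2, -0.2]
grip_width: 0.0855
```

```bash
python3 snap.py w7
```

```text
9.75 [0.5995 0.2262 0.361 ] [-0.47 -0.45  0.67] 0.0857
```

View pics/w7.png

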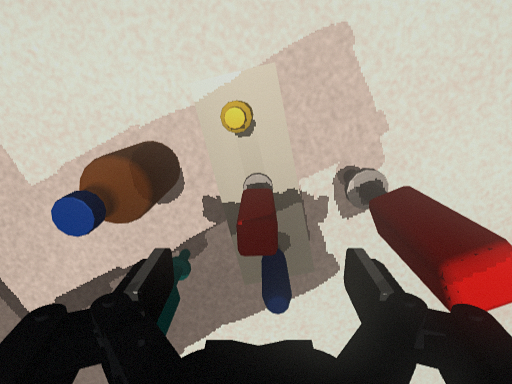

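```bash
python3 - <<'E'
from h import *
import pickle
m=pickle.load(open('pics/w7.pkl','rb'));im=cv2.imread('pics/w7.png')
cv2.imwrite('pics/w7p.png',cv2.resize(im[160:270,205:315],(600,600),interpolation=cv2.INTER_CUBIC))
print("proj handle top center/grip/collar if pin at (.598,.2265)",proj(m,[[.598,.2265,.174],[.598,.2265,.104],[.598,.2265,.06]]))
E
```

```text
proj handle top center/grip/collar if pin at (.598,.2265) [[258.37901742 241.71773498]
 [258.4035345  202.55199764]
 [258.41293166 187.54014441]]
```

View pics/w7p.png

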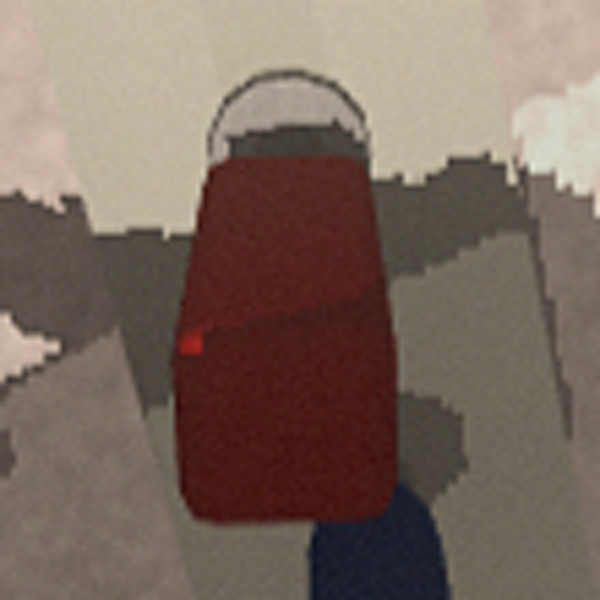

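```bash
python3 - <<'E'
from h import *
import pickle
m=pickle.load(open('pics/w7.pkl','rb'))
f=lambda p:np.array(p)/(600/110)+[205,160]
for z in(.170,.174):
    print(z,cast(m,[f((290,520)),f((180,430)),f((398,430))],z).round(4))
print("bottom far edge z=.104",cast(m,[f((285,157)),f((207,170)),f((365,170))],.104).round(4))
print("collar z=.064 top edge", cast(m,[f((288,70)),f((209,140)),f((369,140))],.0665).round(4))
E
```

```text
0.17 [[0.5965 0.2156 0.17  ]
 [0.5861 0.2279 0.17  ]
 [0.6094 0.2249 0.17  ]]
0.174 [[0.5967 0.2178 0.174 ]
 [0.5866 0.2298 0.174 ]
 [0.6094 0.2269 0.174 ]]
bottom far edge z=.104 [[0.5986 0.238  0.104 ]
 [0.5871 0.2375 0.104 ]
 [0.6099 0.2346 0.104 ]]
collar z=.064 top edge [[0.5995 0.2422 0.0665]
 [0.5847 0.2319 0.0665]
 [0.6115 0.2284 0.0665]]
```

>>> carry_out --rows '[0,-0.1,-0.1,0,0,0,-0.4,2.5,0,0,0,0,0,-0.4,2.5,0,0,0,0,0,-0.4,1.1,0,0,0,0,0,-0.4,0,0,0,0,0,0,-0.4]'

```text
time_s: 10.25
tool_pos: [0.6006, 0.2274, 0.3042]
orientation: [[0.008, 0.991, -0.134], [0.002, -0.134, -0.991], [-1.0, 0.007, -0.003]]
force: [-0.8, -0.5, -1.0]
grip_width: 0.0596
```

>>> carry_out --rows '[0.4,-0.25,0,0,-0.1,-0.4,-0.4,0,0,0,0,0,0,-0.4,0,0,0,0,0,0,0.3,0,0,0,0,0,0,1,0,0,0,0,0,0,1,0,0,0,0,0,0,1,0,0,0,0,0,0,1]' --newtons 50

```text
time_s: 10.95
tool_pos: [0.599, 0.2282, 0.3044]
orientation: [[0.005, 0.991, -0.135], [0.003, -0.135, -0.991], [-1.0, 0.004, -0.004]]
force: [0.1, -0.1, -2.1]
grip_width: 0.0232
```

```bash
python3 snap.py w8
```

```text
11.0 [0.5989 0.2282 0.3044] [ 0.17 -0.55 -2.13] 0.0237
```

View pics/w8.png

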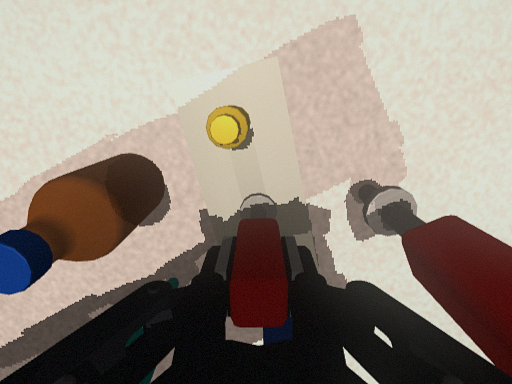

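>>> carry_out --rows '[-1.5,0,0,0,0,0,1,-3.0,0,0,0,0,0,1,-3.5,0,0,0,0,0,1,-3.5,0,0,0,0,0,1,-3.5,0,0,0,0,0,1,0,0,0,0,0,0,1]' --newtons 70

```text
time_s: 11.6
tool_pos: [0.5973, 0.2273, 0.4578]
orientation: [[-0.0, 0.991, -0.135], [0.001, -0.135, -0.991], [-1.0, -0.0, -0.001]]
force: [1.5, 0.7, -2.2]
grip_width: 0.0234
```

```bash
python3 snap.py w9; python3 -c "
from station import robot
import cv2
for n,a in(('scene',(120,280,250,410)),('top',(90,240,130,280))):
    i=cv2.cvtColor(robot.read_camera(n),cv2.COLOR_RGB2BGR);cv2.imwrite(f'pics/{n}9.png',i)
    cv2.imwrite(f'pics/{n}9c.png',cv2.resize(i[a[0]:a[1],a[2]:a[3]],None,fx=3.5,fy=3.5,interpolation=cv2.INTER_CUBIC))"
```

```text
11.65 [0.5974 0.2274 0.4554] [ 0.61 -0.57 -2.97] 0.0234
```

View pics/w9.png

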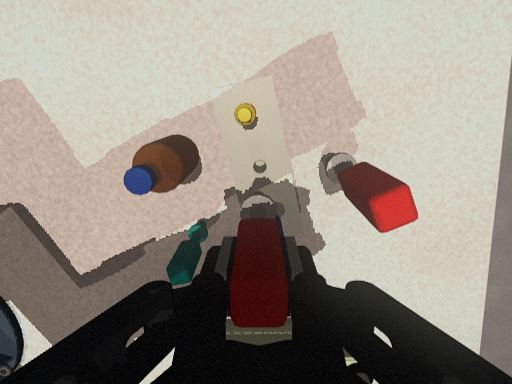

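View pics/scene9c.png

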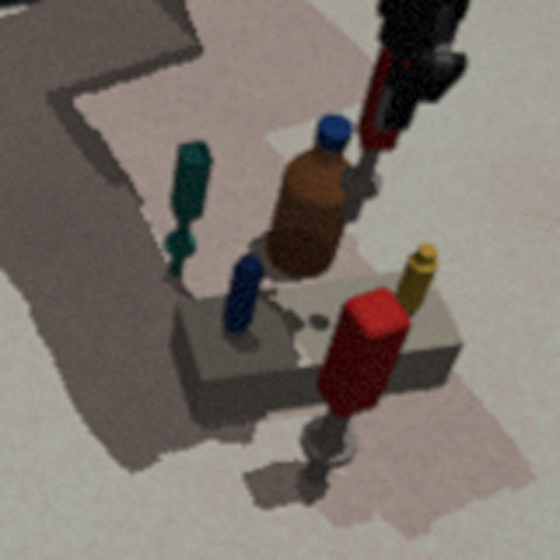

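```bash
python3 - <<'E'
from h import *
import pickle
m=pickle.load(open('pics/w9.pkl','rb'));im=cv2.imread('pics/w9.png')
m8=pickle.load(open('pics/w8.pkl','rb'))
x=np.array([.5974,.2274,.4554])
print("hole",proj(m,[[.5982,.2275,.06]]),"tip/collar/top pred",proj(m,[x-[0,0,.2804],x-[0,0,.2444],x-[0,0,.1304]]))
print("w8 tip collar top",proj(m8,[[.5982,.2275,.06],[.5982,.2275,.174]]))
a=cv2.resize(im[150:350,200:320],(360,600),interpolation=cv2.INTER_CUBIC);b=cv2.resize(cv2.imread('pics/w8.png')[150:350,200:320],(360,600),interpolation=cv2.INTER_CUBIC)
cv2.imwrite('pics/cmp.png',np.hstack([a,b]))
E
```

```text
hole [[260.17608465 166.85140526]] tip/collar/top pred [[260.03471941 193.50081245]
 [260.27702805 207.023427  ]
 [261.9624409  301.08193028]]
w8 tip collar top [[257.99571918 209.83427927]
 [258.84146323 307.40746897]]
```

View pics/cmp.png

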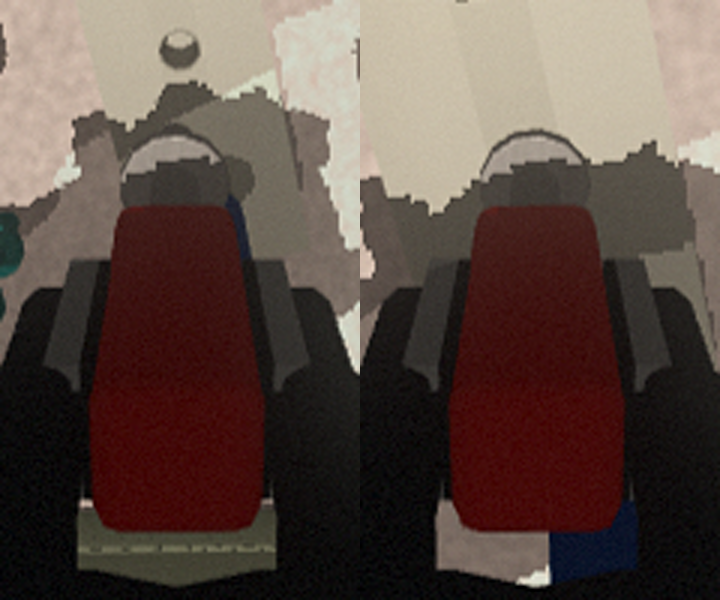

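The pin is held upright and the empty hole appears at w9 (260,166) against a prediction of (260,167), so the measurements are good. The tip sits about 2 mm towards tool -y and about 2 mm towards +z of the tool axis. Now carrying it over the left slot end and turning the jaws along the slide direction.

>>> carry_out --rows '[0,-0.2,4.3,0,0,0,1,0,-0.2,4.3,0,0,0,1,0,-0.2,4.3,0,0,0,1,0,-0.2,4.3,0,0,0,1,0,-0.2,4.3,0,0,0,1,0,-0.2,4.3,0,0,0,1,0,-0.2,4.3,0,0,0,1,0,-0.2,3.0,0,0,0,1,0,0,0,0,0,0,1]' --newtons 100

```text
time_s: 12.65
tool_pos: [0.5312, -0.1091, 0.4371]
orientation: [[-0.03, 0.991, -0.132], [-0.003, -0.132, -0.991], [-1.0, -0.03, 0.007]]
force: [0.4, -0.1, -2.9]
grip_width: 0.023
```

>>> carry_out --rows '[0,0,0,-7.5,0,0,1,0,0,0,-7.5,0,0,1,0,0,0,-7.5,0,0,1,0,0,0,-7.5,0,0,1,0,0,0,-7.5,0,0,1,0,0,0,-7.5,0,0,1,0,0,0,-7.5,0,0,1,0,0,0,-7.5,0,0,1,0,0,0,-7.5,0,0,1,0,0,0,0,0,0,1]'

```text
time_s: 13.65
tool_pos: [0.5286, -0.1052, 0.4226]
orientation: [[-0.052, 0.459, 0.887], [0.004, 0.888, -0.459], [-0.999, -0.021, -0.048]]
force: [-0.3, 0.3, -1.9]
grip_width: 0.0232
```

```bash
python3 snap.py w10
```

```text
13.7 [ 0.5286 -0.1052  0.4225] [ 0.77  0.38 -2.28] 0.0229
```

View pics/w10.png

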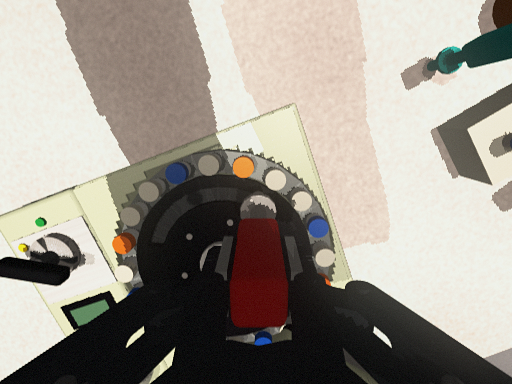

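A 3° tilt crept in during the turn. I'll write a helper that gives the remaining shift for the tip and the levelling turn, in tool axes.

```bash
cat > go.py <<'E'
import sys
from station import robot
from h import *
HUB=np.array([.5762,-.1814]);YAW=-.127;TIP=np.array([.2804,-.0019,.0018])
def slot(deg,r=.078):
    a=np.radians(deg)+YAW;return HUB+r*np.array([np.cos(a),np.sin(a)])
def status(TIP=TIP):
    s=robot.observe();R=s["orientation"];tip=s["tool_pos"]+R@TIP
    d=tip[:2]-HUB;print("t",round(s["time_s"],2),"tip",tip.round(4),"r",np.hypot(*d).round(4),"deg",((np.degrees(np.arctan2(d[1],d[0])-YAW))%360).round(1),"F",s["force"].round(1),"tau",s["wrist_torque"].round(2),"yang",np.degrees(np.arctan2(R[1,1],R[0,1])).round(1))
    return s,R,tip
def plan(target,TIP=TIP,yaw=None):
    s,R,tip=status(TIP)
    d=R.T@np.array([0,0,-1.]);w=np.degrees([0,-d[2],d[1]])
    from scipy.spatial.transform import Rotation as Ro
    R2=R@Ro.from_rotvec(np.radians(w)).as_matrix()
    tcp=np.array(target)-R2@TIP
    print("shift cm",(R.T@(tcp-s["tool_pos"])*100).round(2),"turn",w.round(2))
if __name__=="__main__":
    deg,z=float(sys.argv[1]),float(sys.argv[2]);r=float(sys.argv[3]) if len(sys.argv)>3 else .078
    plan([*slot(deg,r),z])
E
python3 go.py 132 0.115
```

```text
t 13.7 tip [ 0.5147 -0.1067  0.1425] r 0.0968 deg 136.7 F [ 0.8  0.4 -2.3] tau [ 0.05 -0.04 -0.04] yang 62.4
shift cm [ 2.69 -0.68  0.79] turn [ 0.   -2.75  1.21]
```

>>> carry_out --rows '[0.5,-0.3,0.4,0,-2.7,1.2,1,0.5,-0.4,0.4,0,0,0,1,0,0,0,0,0,0,1]'

```text
time_s: 14.0
tool_pos: [0.5319, -0.1145, 0.4102]
orientation: [[-0.004, 0.472, 0.881], [0.001, 0.881, -0.472], [-1.0, -0.001, -0.004]]
force: [0.1, -0.4, -1.4]
grip_width: 0.023
```

```bash
python3 go.py 132 0.115
```

```text
t 14.0 tip [ 0.5316 -0.1167  0.1298] r 0.0786 deg 131.9 F [ 0.1 -0.4 -1.4] tau [-0.03  0.03 -0.04] yang 61.8
shift cm [ 1.48 -0.06 -0.06] turn [ 0.   -0.22  0.04]
```

>>> carry_out --rows '[1.0,0,0,0,-0.2,0,1,0.5,0,0,0,0,0,1,0,0,0,0,0,0,1]'

```text
time_s: 14.3
tool_pos: [0.5318, -0.1144, 0.3933]
orientation: [[-0.004, 0.475, 0.88], [-0.0, 0.88, -0.475], [-1.0, -0.002, -0.003]]
force: [-0.6, 0.3, -1.3]
grip_width: 0.0232
```

```bash
python3 go.py 132 0.115; python3 snap.py w11; python3 - <<'E'
from h import *
import pickle
from go import *
m=pickle.load(open('pics/w11.pkl','rb'));im=cv2.imread('pics/w11.png')
s,R,tip=status()
print("tip px",proj(m,tip),"collar",proj(m,s["tool_pos"]+R@(TIP-[.036,0,0])),"slot pts",proj(m,[[*slot(a),.096] for a in(124,130,140,150)]).round(0).tolist())
a=cv2.resize(im[100:260,170:330],(600,600),interpolation=cv2.INTER_CUBIC);cv2.imwrite('pics/w11c.png',np.clip(a*1.8,0,255).astype(np.uint8))
t=cv2.cvtColor(robot.read_camera("top"),cv2.COLOR_RGB2BGR);cv2.imwrite('pics/t11.png',t)
sc=cv2.cvtColor(robot.read_camera("scene"),cv2.COLOR_RGB2BGR);cv2.imwrite('pics/s11.png',cv2.resize(sc[100:260,110:270],(600,600),interpolation=cv2.INTER_CUBIC))
M=robot.camera_model("scene");print("scene tip px crop",(proj(M,tip)-[110,100])*3.75,"slot",((proj(M,[[*slot(a),.096] for a in(124,130,140,150)])-[110,100])*3.75).round(0).tolist())
E
```

```text
t 14.3 tip [ 0.5314 -0.1169  0.1129] r 0.0785 deg 132.1 F [-0.6  0.3 -1.3] tau [-0.02 -0.01  0.03] yang 61.6
shift cm [-0.21 -0.07 -0.04] turn [ 0.   -0.19  0.11]
14.35 [ 0.5318 -0.1144  0.3935] [ 0.55  0.26 -2.92] 0.0228
t 14.35 tip [ 0.5314 -0.1169  0.1131] r 0.0785 deg 132.1 F [ 0.5  0.3 -2.9] tau [-0.07  0.02  0.03] yang 61.6
tip px [[256.28609009 196.95974972]] collar [[256.01844803 211.20646486]] slot pts [[266.0, 198.0], [259.0, 193.0], [246.0, 188.0], [231.0, 184.0]]
scene tip px crop [[374.82563205 326.46064786]] slot [[384.0, 352.0], [379.0, 345.0], [367.0, 334.0], [353.0, 325.0]]
```

View pics/w11c.png

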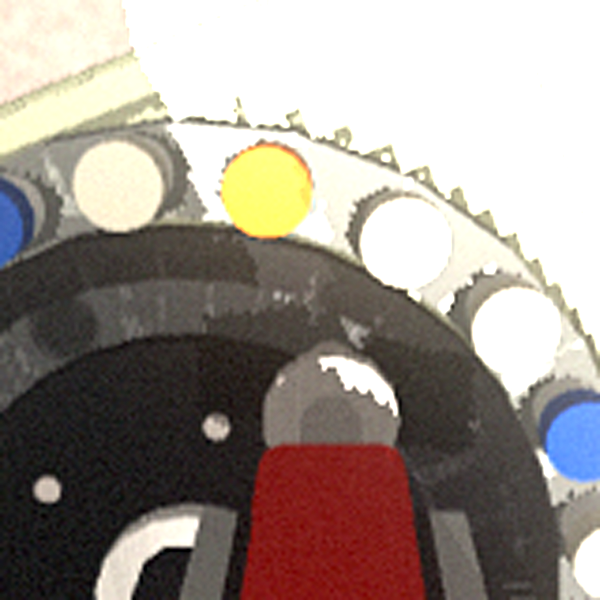

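View pics/s11.png

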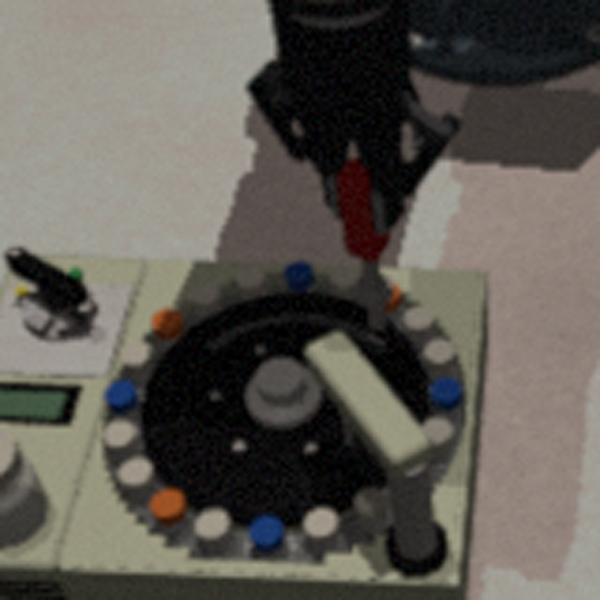

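```bash
python3 - <<'E'
from h import *
import pickle
from go import *
s=robot.observe();R=s["orientation"];W=robot.camera_model("wrist")
print("cam in tool",(R.T@(-W["R"].T@W["t"]-s["tool_pos"])).round(4),"\n",(W["R"]@R).T.round(4))
for T in(TIP,TIP*[1,0,1]):
  for z in(0,.036): print(proj(W,s["tool_pos"]+R@(T-[z,0,0])))
print(R.round(4))
E
```

```text
cam in tool [ 0.0314 -0.0002 -0.0777] 
 [[-1.200e-03 -2.988e-01  9.543e-01]
 [ 1.000e+00 -1.200e-03  9.000e-04]
 [ 9.000e-04  9.543e-01  2.988e-01]]
[[256.25562255 196.79250357]]
[[255.98542633 211.0076326 ]]
[[258.39746458 196.78996624]]
[[258.45136185 211.00460215]]
[[-2.400e-03  4.748e-01  8.801e-01]
 [-4.000e-04  8.801e-01 -4.748e-01]
 [-1.000e+00 -1.500e-03 -1.900e-03]]
```

```bash
python3 - <<'E'
from h import *
import pickle
from go import *
m=pickle.load(open('pics/w11.pkl','rb'));im=cv2.imread('pics/w11.png')
f=lambda p:np.array(p)/3.75+[170,100]
caps=[f(x) for x in[(118,185),(266,188),(405,242),(515,328)]]
print("slot-mid by eye",[(p-HUB) for p in cast(m,[f((200,308)),f((60,328))],.092)[:,:2]])
for uv in [f((200,282)),f((200,335))]:
    for z in(.096,): d=cast(m,uv,z)[0][:2]-HUB;print("edges r",np.hypot(*d))
P=cast(m,caps,.104);
from scipy.optimize import least_squares
r=least_squares(lambda h:np.hypot(*(P[:,:2]-h).T)-.1102,HUB);print("hub here",r.x,r.fun)
# pedge
pe=[f(x) for x in[(60,252),(160,226),(250,228),(330,255),(430,310),(500,385)]]
Q=cast(m,pe,.096);r2=least_squares(lambda h:np.hypot(*(Q[:,:2]-h).T)-.098,HUB);print("hub by plate edge",r2.x,r2.fun)
s3=cast(m,[f((216,427)),f((47,489))],.096);print("screws",s3, [np.hypot(*(p[:2]-HUB)) for p in s3])
s=robot.observe();
print("collar centre at z .149:",cast(m,[(258.4,211)],s["tool_pos"][2]-.2444), "measured-tip",s["tool_pos"]+s["orientation"]@TIP)
E
```

```text
slot-mid by eye [array([-0.06675517,  0.04073326]), array([-0.07914448,  0.00680369])]
edges r 0.0859085331921116
edges r 0.07228341138908348
hub here [ 0.57502529 -0.18007368] [-1.96327111e-04  4.00345089e-04 -2.51301254e-04  3.09204157e-05]
hub by plate edge [ 0.57561438 -0.17947486] [-1.14234415e-03  4.85121628e-04  1.12323805e-03 -2.01169345e-04
  2.74143833e-06 -5.48711363e-04]
screws [[ 0.5379883  -0.15213514  0.096     ]
 [ 0.53192752 -0.19979126  0.096     ]] [np.float64(0.04813071924545544), np.float64(0.04794049513137944)]
collar centre at z .149: [[ 0.53204164 -0.11509204  0.14987445]] measured-tip [ 0.53194688 -0.11704886  0.11387461]
```

By vision (screws, caps) the pin is at radius 78–80 mm and by kinematics 78.5 mm, all within the ±2 mm of slot clearance. Lowering in small steps.

>>> carry_out --rows '[0.8,0,0,0,-0.1,0,1,0.6,0,0,0,0,0,1,0.3,0,0,0,0,0,1,0,0,0,0,0,0,1]'

```text
time_s: 14.85
tool_pos: [0.532, -0.1144, 0.3761]
orientation: [[-0.0, 0.475, 0.88], [-0.001, 0.88, -0.475], [-1.0, -0.001, 0.001]]
force: [0.2, -0.2, -2.0]
grip_width: 0.0231
```

```bash
python3 go.py 132 0.09
```

```text
t 14.85 tip [ 0.5327 -0.1173  0.0957] r 0.0775 deg 131.5 F [ 0.2 -0.2 -2. ] tau [ 0.03  0.02 -0.  ] yang 61.7
shift cm [ 0.57 -0.08 -0.06] turn [0.   0.03 0.08]
```

>>> carry_out --rows '[0.3,0,0,0,0,0,1,0.3,0,0,0,0,0,1,0.2,0,0,0,0,0,1]'

```text
time_s: 15.15
tool_pos: [0.5321, -0.1144, 0.3678]
orientation: [[0.0, 0.475, 0.88], [-0.002, 0.88, -0.475], [-1.0, -0.001, 0.001]]
force: [-0.7, -0.6, -2.6]
grip_width: 0.0231
```

```bash
python3 go.py 132 0.086
```

```text
t 15.15 tip [ 0.5328 -0.1173  0.0874] r 0.0773 deg 131.4 F [-0.7 -0.6 -2.6] tau [ 0.02 -0.04 -0.  ] yang 61.6
shift cm [ 0.14 -0.08 -0.07] turn [0.   0.05 0.07]
```

The tip is in the slot (z 0.087) with no contact force. Now gently touching the face.

>>> carry_out --rows '[0.2,0,0,0,0,0,1,0.1,0,0,0,0,0,1,0.1,0,0,0,0,0,1]'

```text
time_s: 15.45
tool_pos: [0.5322, -0.1145, 0.3655]
orientation: [[0.003, 0.475, 0.88], [-0.002, 0.88, -0.475], [-1.0, -0.001, 0.004]]
force: [-5.9, 0.2, 15.7]
grip_width: 0.0229
```

```bash
python3 go.py 137 0.085
```

```text
t 15.45 tip [ 0.5338 -0.1177  0.0851] r 0.0765 deg 130.9 F [-5.9  0.2 15.7] tau [ 0.32  1.83 -0.01] yang 61.6
shift cm [ 0.01 -0.7  -0.37] turn [0.   0.23 0.04]
```

>>> carry_out --rows '[-0.05,0,0,0,0,0,1,0,0,0,0,0,0,1,0,0,0,0,0,0,1]'

```text
time_s: 15.75
tool_pos: [0.5322, -0.1145, 0.3664]
orientation: [[0.004, 0.475, 0.88], [-0.003, 0.88, -0.475], [-1.0, -0.0, 0.005]]
force: [-0.5, 0.2, -2.6]
grip_width: 0.0228
```

```bash
python3 go.py 137 0.085
```

```text
t 15.75 tip [ 0.534  -0.1178  0.086 ] r 0.0764 deg 130.8 F [-0.5  0.2 -2.6] tau [-0.03  0.    0.06] yang 61.6
shift cm [ 0.09 -0.69 -0.37] turn [0.   0.28 0.02]
```

Touch confirmed: 18 N at 0.9 mm of press, now eased off, tip z 0.086. Step 3 was held for over 0.3 s. I'll work out slide steps of 4° each.

```bash
cat > arc.py <<'E'
from go import *
s,R,tip=status()
d=tip[:2]-HUB;a0=(np.degrees(np.arctan2(d[1],d[0])-YAW))%360
step=float(sys.argv[1]);n=int(sys.argv[2]);rr=float(sys.argv[3]) if len(sys.argv)>3 else .078
p=tip[:2]
for i in range(n):
    q=slot(a0+step*(i+1),rr);v=R.T@np.array([*(q-p),0])*100;print("row y,z cm",v[1:].round(2));p=q
dn=R.T@np.array([0,0,-1.]);print("level turn y,z",np.degrees([-dn[2],dn[1]]).round(2))
E
python3 arc.py 4 4 .0772
```

```text
t 15.75 tip [ 0.534  -0.1178  0.086 ] r 0.0764 deg 130.8 F [-0.5  0.2 -2.6] tau [-0.03  0.    0.06] yang 61.6
row y,z cm [-0.44 -0.31]
row y,z cm [-0.5 -0.2]
row y,z cm [-0.51 -0.17]
row y,z cm [-0.52 -0.13]
level turn y,z [0.28 0.02]
```

>>> carry_out --rows '[0.05,-0.45,-0.3,0,0.2,0,1,0.05,-0.5,-0.2,0,0,0,1,0.05,-0.5,-0.15,0,0,0,1]'

```text
time_s: 16.05
tool_pos: [0.5201, -0.1241, 0.3658]
orientation: [[0.005, 0.474, 0.881], [0.001, 0.881, -0.474], [-1.0, 0.003, 0.004]]
force: [2.6, 3.2, 5.4]
grip_width: 0.0229
```

```bash
python3 arc.py 4 4 .0772
```

```text
t 16.05 tip [ 0.5222 -0.1264  0.0854] r 0.0771 deg 141.7 F [2.6 3.2 5.4] tau [ 1.14 -1.04 -0.02] yang 61.7
row y,z cm [-0.52 -0.15]
row y,z cm [-0.53 -0.11]
row y,z cm [-0.53 -0.07]
row y,z cm [-0.54 -0.03]
level turn y,z [ 0.24 -0.19]
```

>>> carry_out --rows '[0.04,-0.5,-0.15,0,0.2,-0.2,1,0.04,-0.55,-0.1,0,0,0,1,0.04,-0.55,-0.05,0,0,0,1,0.04,-0.55,-0.05,0,0,0,1]'

```text
time_s: 16.45
tool_pos: [0.5061, -0.1423, 0.3656]
orientation: [[0.005, 0.473, 0.881], [0.001, 0.881, -0.473], [-1.0, 0.004, 0.004]]
force: [4.3, 5.5, 7.2]
grip_width: 0.0229
```

```bash
python3 arc.py 4 4 .0775
```

```text
t 16.45 tip [ 0.5081 -0.1444  0.0852] r 0.0775 deg 158.8 F [4.3 5.5 7.2] tau [ 1.91 -1.1  -0.01] yang 61.8
row y,z cm [-0.54  0.01]
row y,z cm [-0.54  0.05]
row y,z cm [-0.53  0.09]
row y,z cm [-0.53  0.13]
level turn y,z [ 0.2  -0.21]
```

>>> carry_out --rows '[0.03,-0.55,0,0,0,-0.1,1,0.03,-0.55,0.05,0,0,0,1,0.03,-0.55,0.1,0,0,0,1,0.03,-0.5,0.15,0,0,0,1]'

```text
time_s: 16.85
tool_pos: [0.4976, -0.1634, 0.3657]
orientation: [[0.008, 0.473, 0.881], [0.004, 0.881, -0.473], [-1.0, 0.007, 0.005]]
force: [1.0, 2.6, -1.4]
grip_width: 0.0231
```

```bash
python3 arc.py 2 4 .0778
```

```text
t 16.85 tip [ 0.5003 -0.1649  0.0853] r 0.0776 deg 175.0 F [ 1.   2.6 -1.4] tau [0.24 0.04 0.04] yang 61.8
row y,z cm [-0.26  0.06]
row y,z cm [-0.26  0.09]
row y,z cm [-0.25  0.1 ]
row y,z cm [-0.25  0.11]
level turn y,z [ 0.27 -0.4 ]
```

>>> carry_out --rows '[0.08,-0.1,0.15,0,0.2,-0.4,1,0.08,-0.25,0.1,0,0,0,1,0.06,-0.25,0.1,0,0,0,1]'

```text
time_s: 17.15
tool_pos: [0.497, -0.1717, 0.3639]
orientation: [[0.001, 0.474, 0.881], [-0.002, 0.881, -0.474], [-1.0, -0.002, 0.002]]
force: [-0.2, 0.1, -3.0]
grip_width: 0.0231
```

```bash
python3 arc.py 2 4 .0778
```

```text
t 17.15 tip [ 0.4978 -0.1749  0.0835] r 0.0786 deg 182.5 F [-0.2  0.1 -3. ] tau [0.07 0.02 0.02] yang 61.7
row y,z cm [-0.21  0.19]
row y,z cm [-0.24  0.12]
row y,z cm [-0.24  0.13]
row y,z cm [-0.23  0.14]
level turn y,z [0.09 0.09]
```

The tip is at z 0.0835 with no upward force, so it is entering the socket's bevel. I'll press down with a small further step.

>>> carry_out --rows '[0.1,-0.1,0.05,0,0,0,1,0.2,0,0,0,0,0,1]'

```text
time_s: 17.35
tool_pos: [0.4962, -0.1735, 0.3599]
orientation: [[-0.002, 0.474, 0.88], [-0.002, 0.88, -0.474], [-1.0, -0.003, -0.0]]
force: [0.5, -0.1, -1.9]
grip_width: 0.0232
```

```bash
python3 arc.py 2 2 .0778
```

```text
t 17.35 tip [ 0.4964 -0.1767  0.0795] r 0.0799 deg 183.9 F [ 0.5 -0.1 -1.9] tau [-0.04 -0.07  0.03] yang 61.7
row y,z cm [-0.16  0.31]
row y,z cm [-0.24  0.13]
level turn y,z [-0.02  0.17]
```

>>> carry_out --rows '[0.4,0,0,0,0,0.1,1,0.4,0,0,0,0,0,1,0.3,0,0,0,0,0,1]'

```text
time_s: 17.65
tool_pos: [0.4962, -0.1736, 0.3476]
orientation: [[-0.001, 0.475, 0.88], [-0.001, 0.88, -0.475], [-1.0, -0.002, -0.001]]
force: [1.2, -1.1, -1.7]
grip_width: 0.023
```

```bash
python3 arc.py 2 1 .0778
```

```text
t 17.65 tip [ 0.4965 -0.1764  0.0672] r 0.0798 deg 183.7 F [ 1.2 -1.1 -1.7] tau [-0.21 -0.36 -0.  ] yang 61.7
row y,z cm [-0.16  0.3 ]
level turn y,z [-0.04  0.09]
```

>>> carry_out --rows '[0.3,0,0,0,0,0,1,0.2,0,0,0,0,0,1,0.15,0,0,0,0,0,1,0.1,0,0,0,0,0,1]'

```text
time_s: 18.05
tool_pos: [0.4964, -0.1736, 0.3402]
orientation: [[-0.0, 0.474, 0.88], [-0.002, 0.88, -0.474], [-1.0, -0.002, 0.001]]
force: [-5.7, 0.7, 26.1]
grip_width: 0.0228
```

```bash
python3 arc.py 2 1 .0778
```

```text
t 18.05 tip [ 0.4971 -0.1767  0.0598] r 0.0792 deg 183.9 F [-5.7  0.7 26.1] tau [ 0.22  1.49 -0.07] yang 61.7
row y,z cm [-0.18  0.25]
level turn y,z [0.05 0.11]
```

Seated: tip z 0.060, with the collar's reaction at 26 N. I'll ease off, release gently and rise.

>>> carry_out --rows '[-0.07,0,0,0,0,0,1,0,0,0,0,0,0,0.3,0,0,0,0,0,0,0,0,0,0,0,0,0,-0.3,0,0,0,0,0,0,-0.3,-1.5,0,0,0,0,0,-0.3,-3.0,0,0,0,0,0,-0.3,-4.0,0,0,0,0,0,-0.3,-4.0,0,0,0,0,0,-0.3,-2.0,0,0,0,0,0,-0.3,0,0,0,0,0,0,-0.3]'

```text
time_s: 19.15
tool_pos: [0.4954, -0.1728, 0.49]
orientation: [[-0.004, 0.474, 0.88], [-0.0, 0.88, -0.474], [-1.0, -0.002, -0.003]]
force: [-0.3, -0.4, -0.5]
grip_width: 0.0555
```

```bash
python3 snap.py w12; python3 -c "
from station import robot
import cv2,numpy as np
o=[]
for n,a in(('scene',(120,280,80,250)),('top',(110,280,240,410))):
    i=cv2.cvtColor(robot.read_camera(n),cv2.COLOR_RGB2BGR);cv2.imwrite(f'pics/{n}12.png',i)
    o.append(cv2.resize(i[a[0]:a[1],a[2]:a[3]],(398,398),interpolation=cv2.INTER_CUBIC))
cv2.imwrite('pics/c12.png',np.hstack(o))"
```

```text
19.2 [ 0.4954 -0.1728  0.4888] [-0.24 -0.07  0.46] 0.0557
```

View pics/w12.png

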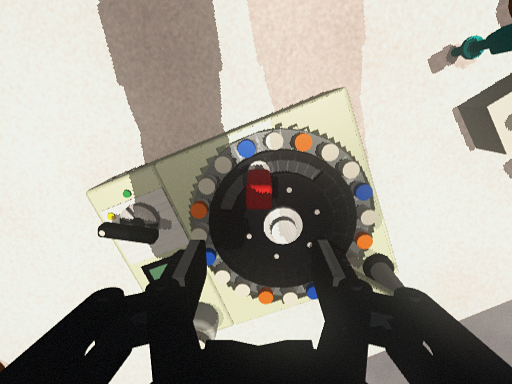

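View pics/c12.png

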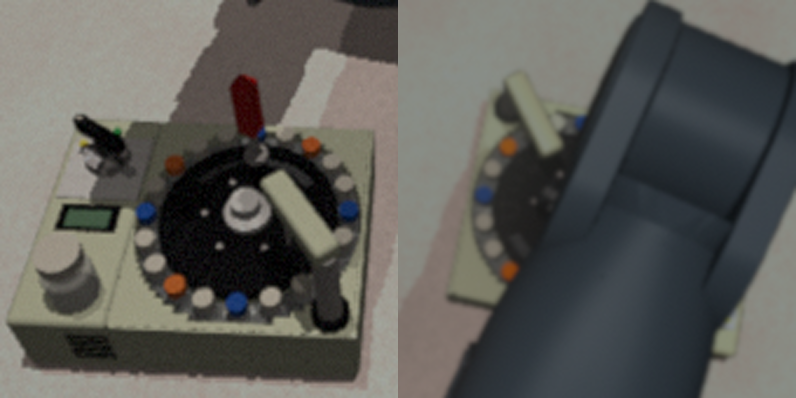

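The pin stands in the slot with its collar on the plate, the handle at w12 (260,188), and the knob bar is still over yellow. One numeric check of lean and height before handing in.

```bash
python3 - <<'E'
from h import *
import pickle
from station import robot
m=pickle.load(open('pics/w12.pkl','rb'));im=cv2.imread('pics/w12.png');S=robot.camera_model("scene")
cv2.imwrite('pics/w12p.png',np.hstack([cv2.resize(im[150:220,225:295],(399,399),interpolation=cv2.INTER_CUBIC),cv2.resize(cv2.imread('pics/scene12.png')[145:195,165:215],(399,399),interpolation=cv2.INTER_CUBIC)]))
for x in((.4980,-.1765),):
    for z in(.210,.14,.096): print(z,"w crop",((proj(m,[*x,z])-[225,150])*5.7).round(0),"s crop",((proj(S,[*x,z])-[165,145])*7.98).round(0))
E
```

```text
0.21 w crop [[181. 286.]] s crop [[138.  62.]]
0.14 w crop [[183. 174.]] s crop [[169. 216.]]
0.096 w crop [[184. 125.]] s crop [[187. 303.]]
```

View pics/w12p.png

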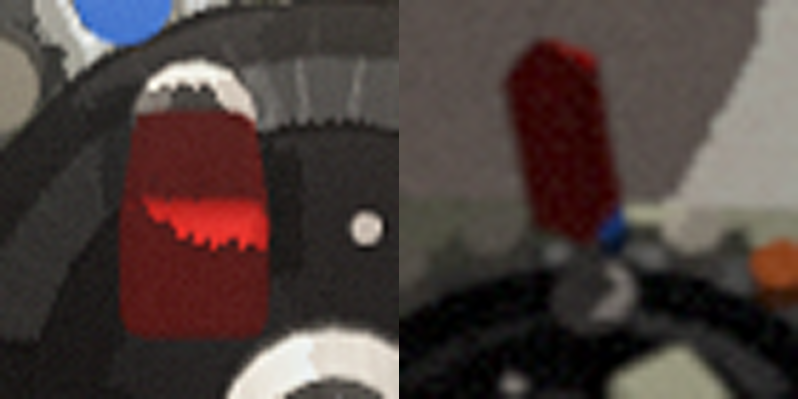

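The handle top and collar are offset equally in each view: +12 px in the wrist crop and +11 px in the scene crop. So the pin is upright, and the handle top's height matches 0.210. Handing in.

```bash
python3 -c "
from station import robot
s=robot.observe();print(s['time_s'],s['force'].round(1),s['grip_width']);print(robot.job_done())"
```

```text
19.3 [ 0.7 -0.  -0.2] 0.05570356535277993
the job is handed in; nothing more can be done
None
```

I handed the job in at 19.3 s of the 72 s allowed. The knob is home in the yellow notch and the lock pin is fully down in the carousel socket; `job_done` gives no verdict.

- **Knob:** I pulled it up 14 mm, turned it about 60° anticlockwise and lowered it into the yellow notch. My first grip caught only the top of the bar, so I regripped lower before pulling. After release, the mark on the bar measured z = 0.1415 m, against 0.142 m when home. The bar had turned about 59°.
- **Pin:** I took the smaller red pin out of the block and set it in the slot at the left (+y) end. It slid with roughly 2–10 N of press. It dropped in at about 184° in the sampler's axes, within a degree of where I had seen the socket in the images.
- **Seating and last checks:** The tip stopped at z = 0.060 m, with up to 26 N on the wrist as the collar met the plate. I then released it and raised the arm. The last wrist and scene views show it standing upright at full depth, with the knob bar still on yellow, and the wrist force is about zero.
- **Other objects:** I didn't measure the driver, reamer, bottle or jar again at the end. No view showed any of them disturbed.
- **Disagreements:** Camera and arm positions differed by about 2 mm, within the stated calibration. The first top-view estimate of the pin was about 6 mm off in y, so I used the wrist views instead.

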